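# Stack three spacers on a leaning arbor by size

### The job

Thread the three aluminium spacer rings onto the leaning arbor of the grey stand in order of size: the largest first, down against the flange, then the middle one, then the smallest on top, each fully home and flat on the one below. Do not knock over the small red thread-lock bottle that stands nearby.

Things in the scene. Friction and masses are not known exactly. Their poses are not given: they have to be found in the camera images.
- arbor: dark steel pin, 20 mm diameter, 50 mm long (last 6 mm tapered to 10), on a 44 mm round flange of a grey stand fixed to the bench. Leans 30 deg from vertical, roughly towards the robot; place and heading vary. Origin: centre of the flange's upper face, 75 mm above the bench; z up along the pin, y level. Spacers have 2 mm play all round on the pin and slide down by their weight. Fixed
- stand: base plate of the stand, grey, 112 x 96 x 14 mm, fixed; a 32 mm thick neck carries the flange. Origin: on the bench, straight under the arbor's origin; -x is the heading in which the arbor leans. Left of the bench (y above 0.05, x beyond 0.55) a tall grey crate of sleeves stands on another table: swing in clear of it
- arbor_tip (a point): centre of the free end of the arbor pin, 50 mm from the flange face along the arbor's z
- ring_large_mid (a point): middle (half-way up, on the axis) of the largest spacer: a plain aluminium ring, outside diameter 58 mm, bore 24 mm right through, 14 mm thick, both faces alike. It lies flat on the bench at the start (its middle 7 mm up) in any of the three places; z is along its axis. Grip it across the outside.
- ring_medium_mid (a point): middle (half-way up, on the axis) of the middle-sized spacer: a plain aluminium ring, outside diameter 46 mm, bore 24 mm right through, 14 mm thick, both faces alike. It lies flat on the bench at the start (its middle 7 mm up) in any of the three places; z is along its axis. Grip it across the outside.
- ring_small_mid (a point): middle (half-way up, on the axis) of the smallest spacer: a plain aluminium ring, outside diameter 34 mm, bore 24 mm right through, 14 mm thick, both faces alike. It lies flat on the bench at the start (its middle 7 mm up) in any of the three places; z is along its axis. Grip it across the outside.
- thread_lock: small red bottle with a black nozzle, 28 mm diameter, 84 mm tall, loose, standing upright among the things; origin: centre of its underside, z up. A bystander that must stay standing.
Not all that is in view belongs to the job. Leave any black, blue or brown look-alike of the part that bears ring_medium_mid alone.

How it is judged:
By the outcome, as a careful person would: the job done as asked, in the order asked, and still so for the second after the job is handed in, with the robot touching nothing.
It also fails if it takes over 72 s, if anything falls off the work surface, if the arm or the gripper's body presses on something with over 40 N, if the wrist force passes 120 N, or if a joint passes its speed limit or range.

### The arm

A 7-joint arm with a two-finger parallel gripper is mounted at the origin on a cart in front of the work surface, level with it; the furniture and walls round the work are solid. World frame = base frame: x ahead of the robot, y to its left, z up, the work surface at z = 0. Lengths are in m, angles in rad, forces in N, time in s.
With the tool pointing down it reaches from about 0.4 to 0.875 m from the base axis. Payload 4.4 kg.
Tool frame: the origin (TCP) lies on the mounting face of the last link; the fingertips stand 173 mm ahead of it and the grasp point (between the pads) lies 155 mm ahead of it (env.pinch_z is the distance from the TCP to the grasp point, in m); z points along the fingers, y is the direction in which the jaws open and shut (so a half turn about z gives the same grasp; the last joint's range is limited). The gripper opens to 85 mm and grips with 20 to 120 N. Pads are 22 mm wide; open, the fingers measure 114 mm over their backs; the gripper's body (76 mm by 85 mm) begins 54 mm behind the grasp point. The pads swing forward as they close: fully open they stand 13 mm farther back than shut.
Start: joints at [-1.293, 0.628, 0.038, 1.517, -0.027, 0.996, -0.02], TCP at [0.219, 0.612, 0.405] pointing down, gripper open.
Joint ranges: [-3.06, 3.06], [-0.37, 2.12], [-1.25, 1.32], [0.18, 2.47], [-1.1, 4.24], [0.23, 1.98], [-2.94, 2.94]. Speed limits (rad/s): [2.57, 2.57, 3.14, 3.14, 3.14, 3.14, 3.14].

### API

Orientations are given as a unit quaternion [w, x, y, z].
In Python, from cell import env gives the robot as it stands.
- The arm moves only by the tool step_arm, never from a script. Its argument "rows" is a list that holds one entry, the list of rows, each a list of 7 numbers: the opening, from 0 (shut) to 1 (fully open), then the shift along the world's x, y, z in m, then the turn, a rotation vector about the world's x, y, z in rad. A call has 1 to 12 rows; each row shifts and turns the commanded pose from where the row before left it; what a row does not reach is not made up. A row lasts 1/8 s, in which the tool goes at most 62.5 mm and 10.7 degrees, less where a joint would pass 70% of its speed; a pose out of reach is approached as far as the arm can. A call is refused whole if a number of a shift passes 0.0625 or a number of a turn 0.188, either way. A call with a gripper value outside its range is refused whole. The fingers move at their own pace and stop on an object; "squeeze" is the grip in N (left out, the last holds). Time passes only in rows, so rows that do not move let the fingers close. It gives the time, the measured TCP pose, the force and the opening at its end, in the units of the state.
- env.read_state(): the state, without advancing time (a new reading comes with each control period).
- env.capture(name): name is "scene" or "top"; returns the picture (384x512x3 uint8, red, green, blue); there is no depth.
- env.camera_info(name): a dict with "intrinsics" (3x3 intrinsics, pixels), "dist" ([k1, k2, p1, p2, k3] as OpenCV has them; the pictures are not rectified), "rvec" (rotation vector, rad) and "tvec" (3), from world to camera coordinates, as OpenCV has them. Camera axes: x right, y down, z forward; pixel columns grow to the right and rows downward; lengths in m; the calibration is good to about 2 mm. A picture is of the moment at which its call begins. camera_info takes no time and is no camera call.
- env.finish_job(): hands the job in, once; it reports no verdict.
The state is a dict: "time_s": time; "joint_pos": joint angles; "qd": joint speeds; "joint_torque": joint torques, N m; "tool_pos": TCP position; "tool_rot": TCP orientation; "wrist_force": force on the tool from outside, world axes, zero at the start; "moment": the same for the moment, N m; "finger_gap": finger opening in m.
Only numpy, scipy, OpenCV 4.12 (cv2) and the standard library are available. Lean on these libraries where they do the work, as an engineer would, in place of code of your own. Each camera call takes 0.05 s, during which the arm holds its last target.

## Working session

There is one attempt and no reset: what is moved stays moved. The work goes in short steps, Python scripts to look and compute and a tool call to move; the robot and the scene stay as the last step left them, time stands still between calls to the robot, and variables do not carry over. Pictures are saved under pics/ and viewed, and the job is handed in when it is done.

Besides the shell and the picture viewer there is one more tool, called after "Request:" in YAML: its name, and indented under it one key for each argument. step_arm: Moves the arm, as the interface text tells. Its arguments: {"type":"object","properties":{"rows":{"type":"array","items":{"type":"array","items":{"type":"array","items":{"type":"number"}}}},"squeeze":{"type":"number"}},"required":["rows"]}

```bash
ls; mkdir -p pics; python3 - <<'E'
from cell import env
import cv2,json
print(env.read_state()); print(env.pinch_z)
for n in("scene","top"):
    i=env.capture(n); cv2.imwrite(f"pics/{n}0.png",i[:,:,::-1]); print(n,env.camera_info(n))
E
```

```text
pics
{'time_s': 0.0, 'joint_pos': array([-1.29280193,  0.62934965,  0.03847467,  1.51839491, -0.02700355,
        0.99626027, -0.01999356]), 'qd': array([ 3.48604778e-05,  6.92112190e-04,  8.03358748e-04,  2.90528509e-05,
       -2.25060785e-03, -7.30339718e-04, -2.20969818e-04]), 'joint_torque': array([-1.60312670e-04, -5.63386524e+01,  1.22636274e+00, -1.93441933e+01,
        1.10826746e-02,  1.04859477e-02,  7.75267296e-06]), 'tool_pos': array([0.21897299, 0.6116882 , 0.40377847]), 'tool_rot': array([-1.41307807e-04,  1.71062936e-01,  9.85259649e-01, -9.36012351e-04]), 'wrist_force': array([ 0.76701266, -0.31898372, -0.58967266]), 'moment': array([ 0.01180323,  0.01808159, -0.00594257]), 'finger_gap': 0.08517471482173498}
0.1547
scene {'intrinsics': array([[481.59106883,   0.        , 255.82770367],
       [  0.        , 481.59106883, 189.72064971],
       [  0.        ,   0.        ,   1.        ]]), 'dist': array([-0.02153988,  0.        ,  0.        ,  0.        ,  0.        ]), 'rvec': array([ 1.00066891, -2.07079839,  1.35844803]), 'tvec': array([0.34905273, 0.30252041, 0.91711158])}
top {'intrinsics': array([[415.61624889,   0.        , 254.0724804 ],
       [  0.        , 415.61624889, 190.92935493],
       [  0.        ,   0.        ,   1.        ]]), 'dist': array([-0.10123306,  0.        ,  0.        ,  0.        ,  0.        ]), 'rvec': array([ 2.12008466, -2.13706844,  0.19758978]), 'tvec': array([-0.04884288,  0.64303418,  1.21502918])}
```

View pics/scene0.png

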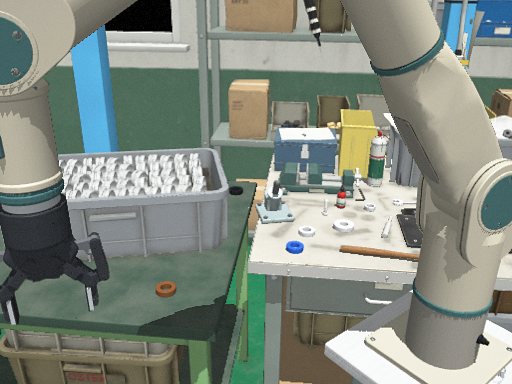

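View pics/top0.png

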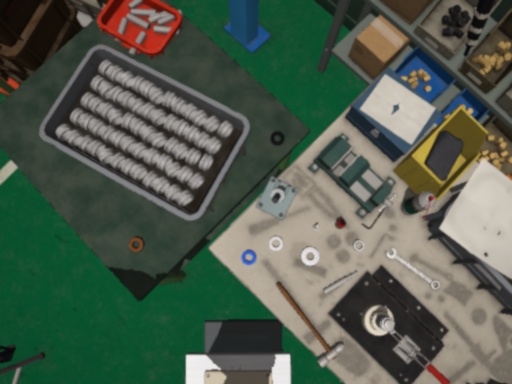

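```bash
cat > h.py <<'E'
import numpy as np,cv2
from cell import env
def cam(n):
    c=env.camera_info(n); R=cv2.Rodrigues(c["rvec"])[0]
    return c["intrinsics"],c["dist"],R,np.array(c["tvec"]).ravel(),np.array(c["rvec"])
def proj(n,P):
    K,d,R,t,r=cam(n); return cv2.projectPoints(np.array(P,float).reshape(-1,1,3),r,t,K,d)[0].reshape(-1,2)
def ray(n,uv):
    K,d,R,t,r=cam(n); p=cv2.undistortPoints(np.array(uv,float).reshape(-1,1,2),K,d).reshape(-1,2)
    D=np.c_[p,np.ones(len(p))]@R; return -R.T@t, D/np.linalg.norm(D,axis=1)[:,None]
def onz(n,uv,z):
    C,D=ray(n,uv); return C+D*((z-C[2])/D[:,2])[:,None]
def tri(uva,uvb):
    A,a=ray("scene",uva);B,b=ray("top",uvb);a=a[0];b=b[0]
    s=np.linalg.lstsq(np.c_[a,-b],B-A,rcond=None)[0]
    p=A+s[0]*a;q=B+s[1]*b; return (p+q)/2,np.linalg.norm(p-q)
E
python3 - <<'E'
from h import *
for n in("scene","top"):
    print(n,ray(n,[[0,0]])[0],proj(n,[[0,0,0],[.219,.612,.404],[.5,0,0],[.6,0,0],[.5,.1,0]]).round(0).tolist())
i=cv2.imread("pics/scene0.png"); cv2.imwrite("pics/s0c.png",cv2.resize(i[160:270,235:435],None,fx=4,fy=4,interpolation=cv2.INTER_CUBIC))
i=cv2.imread("pics/top0.png"); cv2.imwrite("pics/t0c.png",cv2.resize(i[160:290,210:390],None,fx=4.4,fy=4.4,interpolation=cv2.INTER_CUBIC))
E
```

```text
scene [-0.33785635  0.72612248  0.6426891 ] [[438.0, 348.0], [31.0, 201.0], [269.0, 244.0], [246.0, 230.0], [239.0, 256.0]]
top [ 0.41353181 -0.04768503  1.31106524] [[238.0, 405.0], [-42.0, 352.0], [237.0, 239.0], [237.0, 208.0], [205.0, 239.0]]
```

View pics/s0c.png

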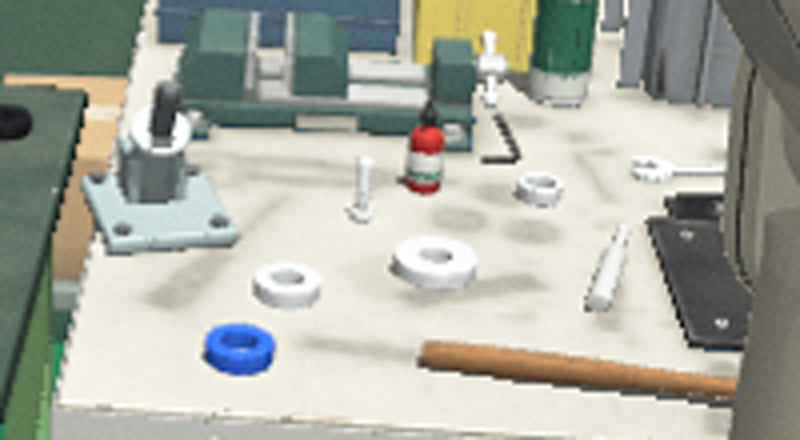

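View pics/t0c.png

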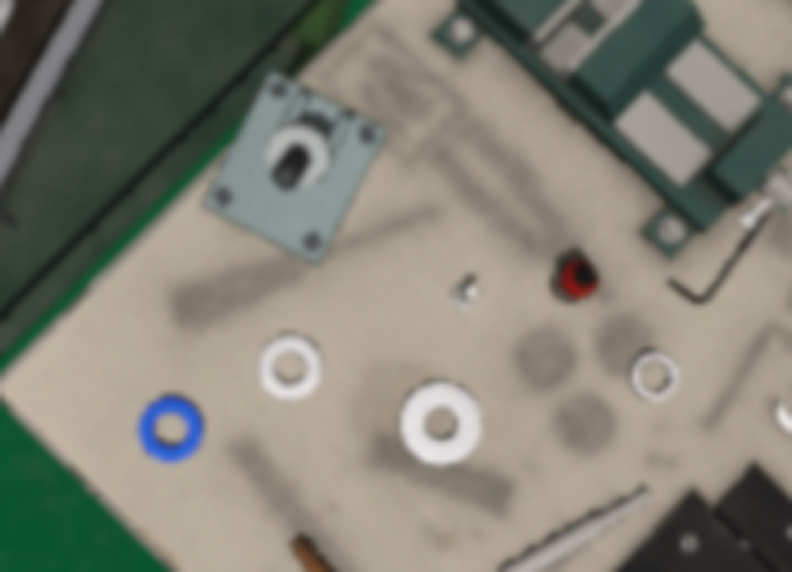

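```bash
python3 - <<'E'
from h import *
i=cv2.imread("pics/top0.png"); g=cv2.cvtColor(i,cv2.COLOR_BGR2GRAY)
S=8
def blob(n,box,thr,z):
    im=cv2.imread(f"pics/{n}0.png");gg=cv2.cvtColor(im,cv2.COLOR_BGR2GRAY)
    x0,y0,x1,y1=box; u=cv2.resize(gg[y0:y1,x0:x1],None,fx=S,fy=S,interpolation=cv2.INTER_CUBIC)
    c=max(cv2.findContours((u>thr).astype(np.uint8),cv2.RETR_EXTERNAL,cv2.CHAIN_APPROX_NONE)[0],key=cv2.contourArea)
    e=cv2.fitEllipse(c); p=(np.array(e[0])+.5)/S-.5+[x0,y0]
    q=(c.reshape(-1,2)+.5)/S-.5+[x0,y0]; w=onz(n,q,z); 
    cc,r=cv2.minEnclosingCircle((w[:,:2]*1000).astype(np.float32))
    d=np.linalg.norm(w[:,:2]-np.array(cc)/1000,axis=1)
    A=np.c_[2*w[:,:2],np.ones(len(w))];s=np.linalg.lstsq(A,(w[:,:2]**2).sum(1),rcond=None)[0]
    print(n,box,"px",p.round(2),"ax",np.round(np.array(e[1])/S,2),"world",onz(n,p,z)[0].round(4),"circfit",s[:2].round(4),"D",round(2e3*np.sqrt(s[2]+s[0]**2+s[1]**2),1))
for thr in(200,212):
    for b in((266,234,288,254),(298,242,326,272),(350,236,369,254)): blob("top",b,thr,.014)
print(g[244,266:288],g[257,296:326])
# corners of the base plate top view
hsv=cv2.cvtColor(i,cv2.COLOR_BGR2HSV); print(hsv[205:208,266:270].tolist(), hsv[196,262].tolist(),i[196,262])
E
```

```text
top (266, 234, 288, 254) px [275.43 243.66] ax [13.02 13.15] world [ 0.4837 -0.1192  0.014 ] circfit [ 0.4838 -0.1192] D 40.6
top (298, 242, 326, 272) px [309.78 256.1 ] ax [16.83 17.27] world [ 0.4441 -0.2251  0.014 ] circfit [ 0.4442 -0.2251] D 52.7Traceback (most recent call last):
  File "<stdin>", line 15, in <module>
  File "<stdin>", line 7, in blob
ValueError: max() iterable argument is empty
```

```bash
cat > m.py <<'E'
from h import *
S=8
def blob(n,f,box,thr,z,lo=False):
    im=cv2.imread(f);gg=cv2.cvtColor(im,cv2.COLOR_BGR2GRAY)
    x0,y0,x1,y1=box; u=cv2.resize(gg[y0:y1,x0:x1],None,fx=S,fy=S,interpolation=cv2.INTER_CUBIC)
    m=(u<thr) if lo else (u>thr)
    c=max(cv2.findContours(m.astype(np.uint8),cv2.RETR_EXTERNAL,cv2.CHAIN_APPROX_NONE)[0],key=cv2.contourArea)
    q=(c.reshape(-1,2)+.5)/S-.5+[x0,y0]; w=onz(n,q,z)
    e=cv2.fitEllipse((w[:,:2]*1000).astype(np.float32)); p=cv2.fitEllipse(q.astype(np.float32))
    print(n,box,thr,"px",np.round(p[0],2),np.round(p[1],2),round(p[2]),"world mm",np.round(e[0],1),"D",np.round(e[1],1))
    return np.array(p[0])
E
python3 - <<'E'
from m import *
i=cv2.imread("pics/top0.png"); g=cv2.cvtColor(i,cv2.COLOR_BGR2GRAY)
print(g[244,264:290],g[257,296:326],g[245,348:372])
for b,t in(((266,234,288,254),185),((298,242,326,272),185),((350,236,369,254),178)): blob("top","pics/top0.png",b,t,.014)
j=cv2.imread("pics/scene0.png"); g=cv2.cvtColor(j,cv2.COLOR_BGR2GRAY)
print(g[230,295:322],g[225,328:360],g[206,358:382])
for b,t in(((294,222,322,240),212),((328,216,360,234),212),((360,200,380,214),205)): blob("scene","pics/scene0.png",b,t,.007)
E
```

```text
[171 172 173 172 176 197 211 196 166 156 167 173 174 169 167 178 201 212
 196 175 171 171 172 172 172 170] [139 140 141 139 144 192 223 227 224 214 179 149 147 150 152 148 142 149
 194 218 219 217 209 186 167 163 162 164 164 164] [150 145 143 142 133 146 189 176 164 166 167 165 156 140 158 186 179 172
 170 169 168 167 166 166]
top (266, 234, 288, 254) 185 px [275.42 243.72] [14.11 14.32] 111 world mm [ 483.6 -119.1] D [43.8 44.4]
top (298, 242, 326, 272) 185 px [309.92 256.03] [17.62 18.15] 112 world mm [ 444.4 -225.6] D [54.5 56.2]
top (350, 236, 369, 254) 178 px [358.96 245.53] [9.53 9.64] 147 world mm [ 474.7 -380.7] D [29.8 30.5]
[237 237 240 186 227 254 254 253 234 204 198 199 186 168 136 169 247 252
 252 252 244 235 235 235 234 235 234] [222 222 223 225 231 151 137 238 255 254 253 253 252 245 241 213 196 203
 201 252 253 251 251 252 253 254 238 233 231 232 232 233] [197 198 202 199 206 220 161 201 249 244 220 199 184 172 144 169 255 247
 237 236 234 234 234 231]
scene (294, 222, 322, 240) 212 px [307.5 230.5] [20.63 34.05] 90 world mm [ 483.9 -123.8] D [ 92.8 120.7]
scene (328, 216, 360, 234) 212 px [342.18 223.2 ] [17.95 36.45] 85 world mm [ 453.9 -232.4] D [ 91.3 125. ]
scene (360, 200, 380, 214) 205 px [369.84 206.37] [15.23 22.44] 87 world mm [ 476.7 -383.2] D [ 65.5 113.2]
```

```bash
python3 - <<'E'
import cv2
i=cv2.imread("pics/scene0.png")[175:228,250:300]; j=cv2.imread("pics/top0.png")[172:224,252:302]
a=cv2.resize(i,None,fx=10,fy=10,interpolation=cv2.INTER_NEAREST)[:520];b=cv2.resize(j,None,fx=10,fy=10,interpolation=cv2.INTER_NEAREST)
cv2.imwrite("pics/ar_s.png",a);cv2.imwrite("pics/ar_t.png",b)
E
```

```text
(no output)
```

View pics/ar_s.png

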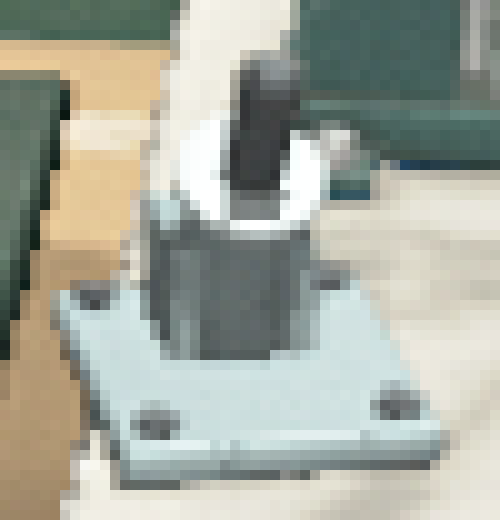

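View pics/ar_t.png

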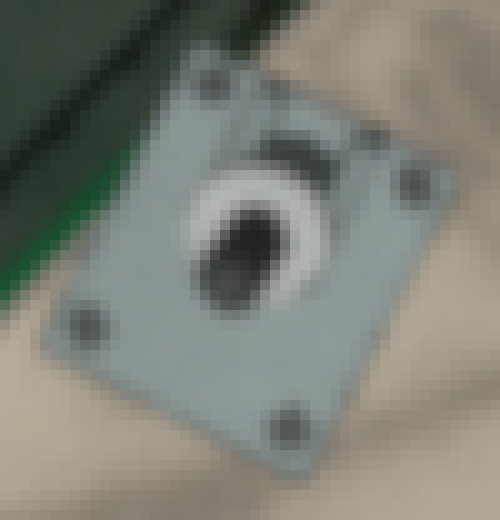

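```bash
python3 - <<'E'
from h import *
T=lambda p:np.array(p,float)/10-.5+[252,172]
Sx=lambda p:np.array(p,float)/10-.5+[250,175]
b=onz("top",T([(212,85),(415,185),(290,425),(90,325)]),.014);print(b.round(4),b.mean(0).round(4))
c=onz("top",T([(190,45),(455,170),(305,480),(45,345)]),.014);print(c.round(4),c.mean(0).round(4),np.linalg.norm(np.diff(c,axis=0),axis=1))
for w in(b,c):
    v=(w[3]-w[0]+w[2]-w[1]);print("heading deg",np.degrees(np.arctan2(v[1],v[0])))
    bs=w[:,:2]
bs=onz("scene",Sx([(97,298),(330,278),(398,402),(157,422)]),.014);print("scene bolts",bs.round(4),bs.mean(0))
print("flange tri",tri(Sx((252,178)),T((258,235))), "z75:",onz("top",[T((258,235))],.075),onz("scene",[Sx((252,178))],.075))
print("tip tri",tri(Sx((272,70)),T((228,285))))
v=b[3]-b[0]+b[2]-b[1];h=v[:2]/np.linalg.norm(v[:2])
for O in (np.r_[onz("top",[T((258,235))],.075)[0]],):
    ax=np.r_[h*.5,np.sqrt(.75)];tip=O+.05*ax
    print("pred tip",tip,proj("scene",[tip,O])-[249.5,174.5],proj("top",[tip,O])-[251.5,171.5])
E
```

```text
[[ 0.6857 -0.1139  0.014 ]
 [ 0.6528 -0.1779  0.014 ]
 [ 0.5764 -0.1367  0.014 ]
 [ 0.6087 -0.0741  0.014 ]] [ 0.6309 -0.1257  0.014 ]
[[ 0.6988 -0.1071  0.014 ]
 [ 0.6576 -0.1908  0.014 ]
 [ 0.559  -0.141   0.014 ]
 [ 0.6024 -0.0599  0.014 ]] [ 0.6294 -0.1247  0.014 ] [0.09333608 0.11042915 0.09206402]
heading deg 152.1668986678406
heading deg 153.56252243138
scene bolts [[ 0.6827 -0.1133  0.014 ]
 [ 0.65   -0.1789  0.014 ]
 [ 0.5746 -0.1382  0.014 ]
 [ 0.6077 -0.0746  0.014 ]] [ 0.62873903 -0.12625244  0.014     ]
flange tri (array([ 0.62688217, -0.1246421 ,  0.07060161]), np.float64(0.001246948019518015)) z75: [[ 0.62655848 -0.12392114  0.075     ]] [[ 0.6189655  -0.11848286  0.075     ]]
tip tri (array([ 0.60488685, -0.11245502,  0.11515991]), np.float64(8.614766907842492e-05))
pred tip [ 0.6044507  -0.1122487   0.11830127] [[27.2601808   6.04009951]
 [24.90985616 16.4966532 ]] [[22.79800768 28.48758391]
 [25.8        23.5       ]]
```

Request:
step_arm:
  rows:
    - [[1, 0.026, -0.051, 0, 0, 0, -0.017], [1, 0.026, -0.051, 0, 0, 0, -0.017], [1, 0.026, -0.051, 0, 0, 0, -0.017], [1, 0.026, -0.051, 0, 0, 0, -0.017], [1, 0.026, -0.051, 0, 0, 0, -0.017], [1, 0.026, -0.051, 0, 0, 0, -0.017], [1, 0.026, -0.051, 0, 0, 0, -0.017], [1, 0.026, -0.051, 0, 0, 0, -0.017]]
  squeeze: 60

```text
time_s: 1.1
tool_pos: [0.4276, 0.2023, 0.4046]
tool_rot: [-0.0, 0.238, 0.971, 0.0]
wrist_force: [0.6, 0.4, 0.3]
finger_gap: 0.0856
```

Request:
step_arm:
  rows:
    - [[0.85, 0.002, -0.0535, -0.018, 0, 0, 0], [0.85, 0.002, -0.0535, -0.018, 0, 0, 0], [0.85, 0.002, -0.0535, -0.018, 0, 0, 0], [0.85, 0.002, -0.0535, -0.018, 0, 0, 0], [0.85, 0.002, -0.0535, -0.018, 0, 0, 0], [0.85, 0.002, -0.0535, -0.018, 0, 0, 0], [0.85, 0.002, -0.0535, -0.018, 0, 0, 0], [0.85, 0.002, -0.053, -0.018, 0, 0, 0], [0.85, 0, 0, 0, 0, 0, 0]]

```text
time_s: 2.22
tool_pos: [0.4418, -0.2283, 0.2594]
tool_rot: [-0.001, 0.242, 0.97, -0.001]
wrist_force: [0.0, 0.4, -1.0]
finger_gap: 0.0727
```

```bash
python3 - <<'E'
from h import *
for n in("scene","top"):
    i=env.capture(n)[:,:,::-1]; cv2.imwrite(f"pics/{n}1.png",i)
    x,y=(235,110) if n=="scene" else (200,150)
    cv2.imwrite(f"pics/{n}1c.png",cv2.resize(i[y:y+150,x:x+200],None,fx=4,fy=4,interpolation=cv2.INTER_CUBIC))
s=env.read_state();print(s["tool_pos"],s["joint_pos"].round(2))
E
```

```text
[ 0.44267368 -0.22360481  0.26025571] [ 0.39  0.64  0.03  2.07 -0.04  0.43  1.55]
```

View pics/scene1c.png

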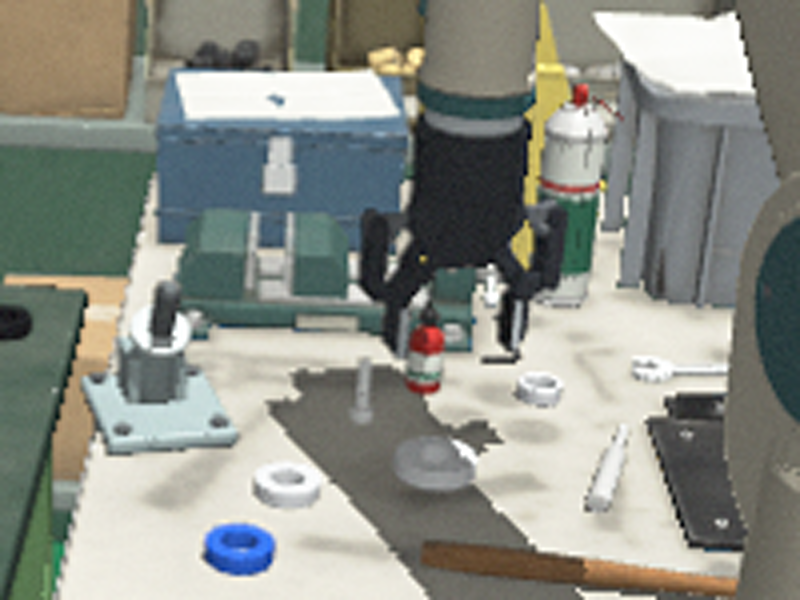

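View pics/top1c.png

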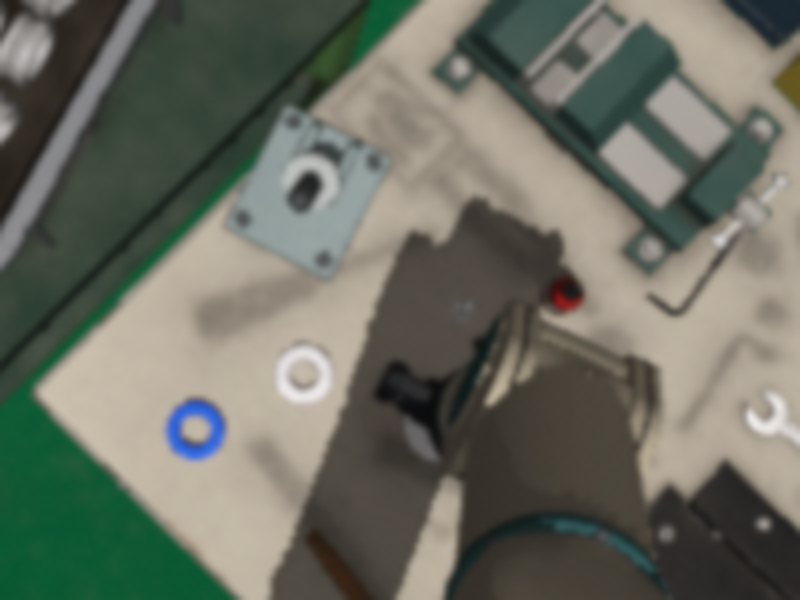

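Request:
step_arm:
  rows:
    - [[0.85, 0.001, -0.001, -0.03, 0, 0, 0], [0.85, 0, 0, -0.03, 0, 0, 0], [0.85, 0, 0, -0.015, 0, 0, 0], [0.85, 0, 0, -0.005, 0, 0, 0], [0.85, 0, 0, 0, 0, 0, 0]]

```text
time_s: 2.95
tool_pos: [0.4444, -0.2241, 0.1811]
tool_rot: [0.0, 0.237, 0.971, 0.0]
wrist_force: [0.7, 0.9, 0.0]
finger_gap: 0.0725
```

```bash
cat > look.py <<'E'
import sys
from h import *
k=sys.argv[1]
sc=[int(v) for v in sys.argv[2].split(",")]; tp=[int(v) for v in sys.argv[3].split(",")]
for n,b in(("scene",sc),("top",tp)):
    if len(b)<4: continue
    i=env.capture(n)[:,:,::-1]; cv2.imwrite(f"pics/{n}{k}.png",i)
    x,y,w,h=b; f=min(800/w,600/h)
    cv2.imwrite(f"pics/{n}{k}c.png",cv2.resize(i[y:y+h,x:x+w],None,fx=f,fy=f,interpolation=cv2.INTER_CUBIC))
s=env.read_state();print(s["time_s"],s["tool_pos"].round(4),s["tool_rot"].round(4),s["joint_pos"].round(2),s["wrist_force"].round(1),round(s["finger_gap"],4))
E
python3 look.py 2 300,170,100,75 0
```

```text
3.0 [ 0.4444 -0.2244  0.1814] [ 5.000e-04  2.374e-01  9.714e-01 -1.000e-04] [ 0.4   0.8   0.02  2.09 -0.05  0.26  1.55] [0.7 0.4 0.6] 0.0725
```

View pics/scene2c.png

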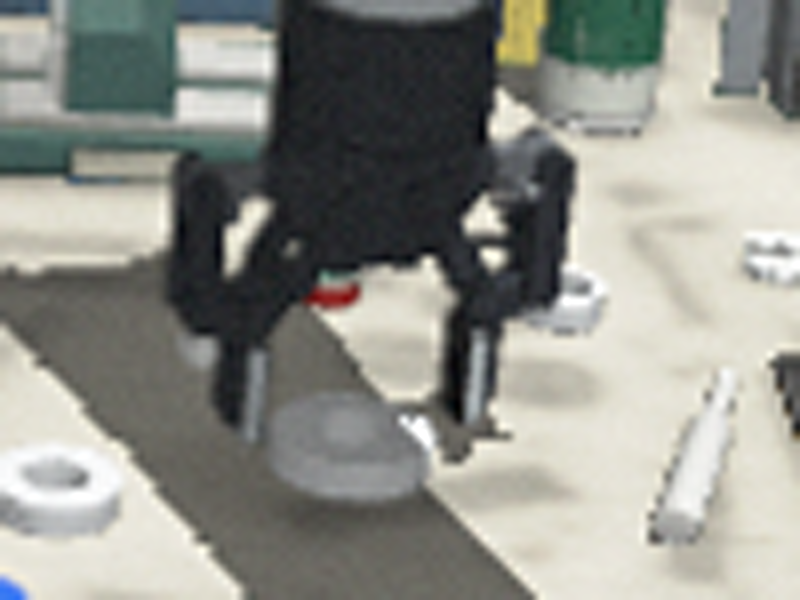

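```bash
python3 - <<'E'
from h import *
c=np.array([.4444,-.2244]);j=np.array([.462,.887])*.036
for z in(.0,.007,.014,.02):
    P=[[*(c+j),z],[*(c-j),z],[*c,z]]
    print(z,((proj("scene",P)-[299.5,169.5])*8).round(0).tolist())
E
```

```text
0.0 [[248.0, 469.0], [441.0, 452.0], [345.0, 461.0]]
0.007 [[250.0, 452.0], [443.0, 435.0], [347.0, 443.0]]
0.014 [[251.0, 434.0], [445.0, 417.0], [349.0, 426.0]]
0.02 [[253.0, 419.0], [446.0, 402.0], [350.0, 410.0]]
```

Request:
step_arm:
  rows:
    - [[0.85, 0, -0.001, -0.004, 0, 0, 0], [0.85, 0, 0, -0.003, 0, 0, 0], [0.85, 0, 0, 0, 0, 0, 0], [0.6, 0, 0, 0, 0, 0, 0], [0.4, 0, 0, 0, 0, 0, 0], [0.4, 0, 0, 0, 0, 0, 0], [0.4, 0, 0, 0, 0, 0, 0]]

```text
time_s: 3.88
tool_pos: [0.444, -0.2255, 0.1746]
tool_rot: [0.0, 0.237, 0.971, -0.0]
wrist_force: [-2.0, 1.1, 9.7]
finger_gap: 0.0556
```

```bash
python3 look.py 3 300,170,100,75 0
```

```text
3.925 [ 0.444  -0.2255  0.1746] [ 2.000e-04  2.374e-01  9.714e-01 -0.000e+00] [ 0.4   0.81  0.02  2.09 -0.05  0.24  1.55] [-1.1  0.4  8.4] 0.0558
```

View pics/scene3c.png

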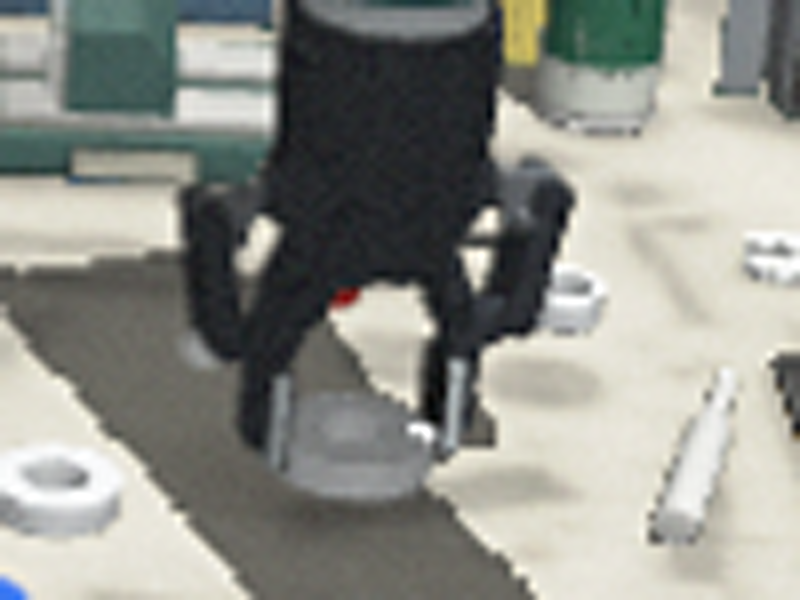

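Request:
step_arm:
  rows:
    - [[0.4, 0, 0, 0.02, 0, 0, 0], [0.4, 0, 0, 0.04, 0, 0, 0], [0.4, 0, 0, 0.05, 0, 0, 0], [0.4, 0, 0, 0.04, 0, 0, 0], [0.4, 0, 0, 0, 0, 0, 0]]

```text
time_s: 4.55
tool_pos: [0.4448, -0.2259, 0.3264]
tool_rot: [0.003, 0.238, 0.971, -0.001]
wrist_force: [0.1, -0.5, -2.5]
finger_gap: 0.0552
```

```bash
python3 look.py 4 290,110,120,90 260,200,100,75
```

```text
4.65 [ 0.4437 -0.2253  0.3235] [-2.000e-04  2.376e-01  9.714e-01  1.000e-04] [ 0.38  0.53  0.04  2.02 -0.04  0.59  1.54] [ 0.7  0.4 -1.9] 0.0554
```

View pics/scene4c.png

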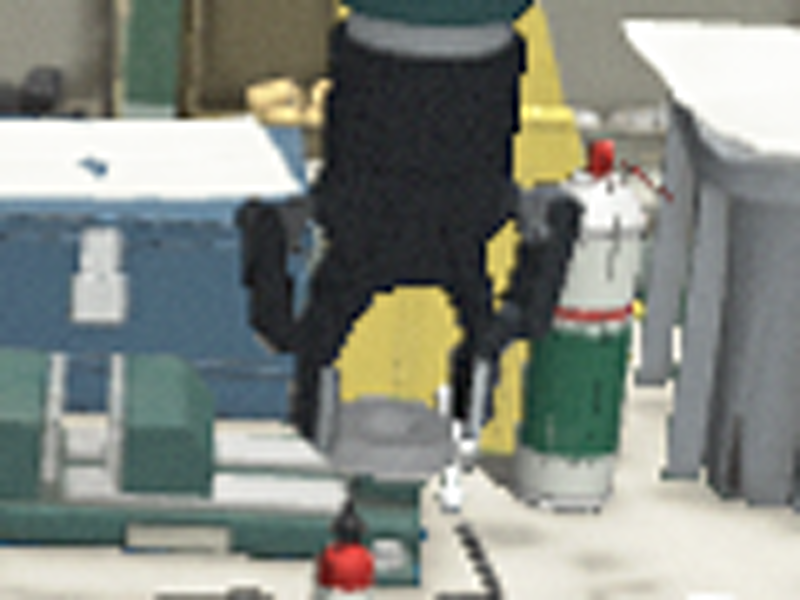

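View pics/top4c.png

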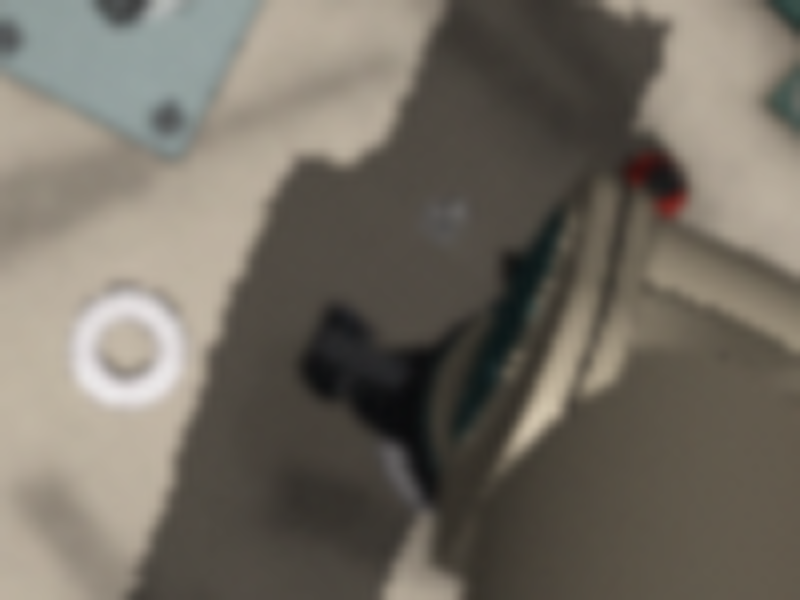

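Request:
step_arm:
  rows:
    - [[0.4, 0.01, 0.034, 0.002, -0.0605, -0.116, 0], [0.4, 0.01, 0.034, 0.002, -0.0605, -0.116, 0], [0.4, 0.01, 0.034, 0.002, -0.0605, -0.116, 0], [0.4, 0.01, 0.034, 0.002, -0.0605, -0.116, 0], [0.4, 0.01, 0.034, 0.002, 0, 0, 0], [0.4, 0, 0, 0, 0, 0, 0], [0.4, 0, 0, 0, 0, 0, 0]]

```text
time_s: 5.52
tool_pos: [0.471, -0.1112, 0.3254]
tool_rot: [0.134, 0.238, 0.96, -0.055]
wrist_force: [0.5, -0.6, -1.5]
finger_gap: 0.0556
```

```bash
cat > calc.py <<'E'
import sys
from h import *
from scipy.spatial.transform import Rotation as Ro
O=np.array([.627,-.1245,.075]);h=np.radians(152.5)
a=np.array([np.cos(h)*.5,np.sin(h)*.5,np.sqrt(.75)]);e=np.array([np.sin(h),-np.cos(h),0])
Rt=np.c_[np.cross(e,-a),e,-a]
def rel(d,s,off=(0,0)):
    """move to put ring centre (d ahead of TCP) at s along arbor"""
    st=env.read_state();q=st["tool_rot"];R=Ro.from_quat([q[1],q[2],q[3],q[0]])
    p=O+a*s-Rt[:,2]*d
    print("dpos",(p-st["tool_pos"]).round(4),"drot",(Ro.from_matrix(Rt)*R.inv()).as_rotvec().round(4),"joints",st["joint_pos"].round(2),"F",st["wrist_force"].round(1))
    rc=st["tool_pos"]+R.as_matrix()[:,2]*d; v=rc-O
    print("ring s",(v@a).round(4),"lateral along e",(v@e).round(4),"along other",(v@np.cross(e,a)).round(4))
if __name__=="__main__": rel(float(sys.argv[1]),float(sys.argv[2]))
E
python3 calc.py .1676 .077; python3 look.py 5 230,110,120,90 230,160,100,75
```

```text
dpos [ 0.0475  0.0432 -0.0386] drot [-0.0734 -0.2289  0.0177] joints [0.1  0.48 0.04 2.18 0.49 0.26 0.75] F [ 0.5 -0.6 -1.5]
ring s 0.1264 lateral along e -0.0676 along other -0.0392
5.625 [ 0.4711 -0.1119  0.3259] [ 0.1341  0.2391  0.9601 -0.0553] [0.1  0.48 0.04 2.17 0.49 0.26 0.75] [ 0.8  0.  -2. ] 0.0555
```

View pics/scene5c.png

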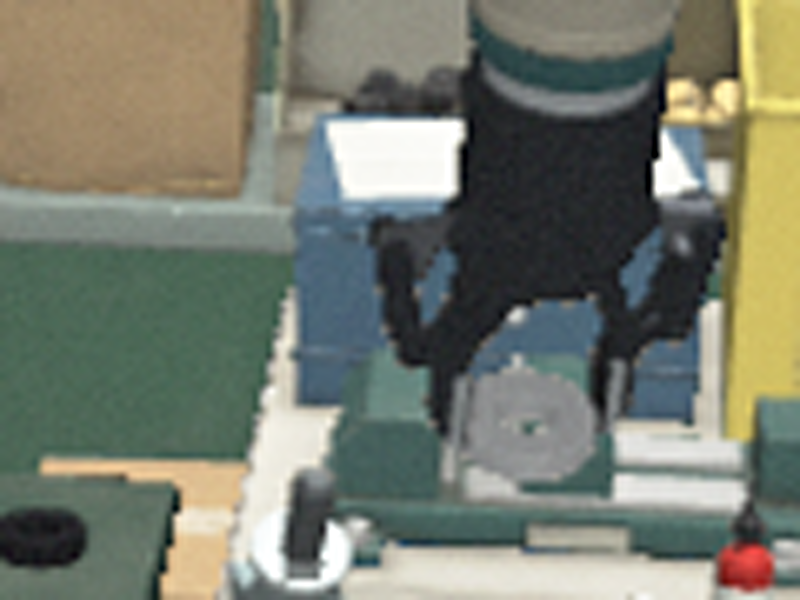

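View pics/top5c.png

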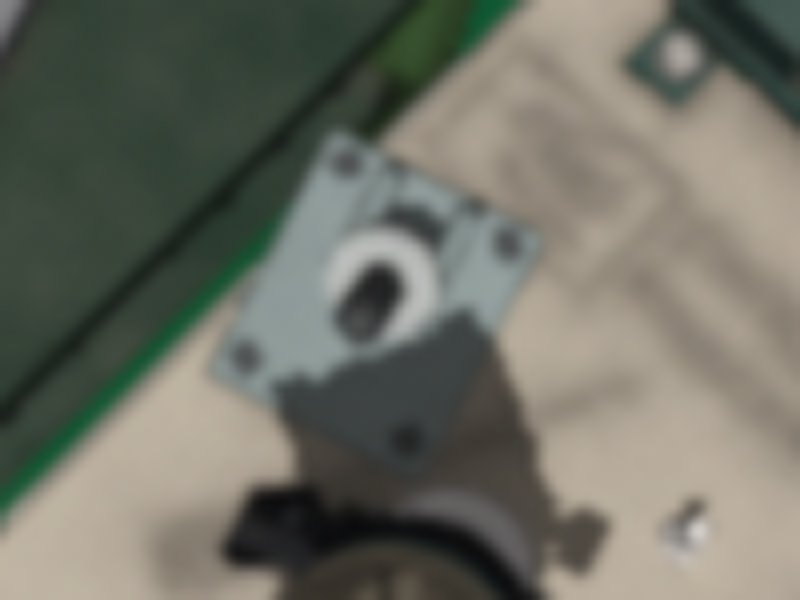

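```bash
cat > kin.py <<'E'
from h import *
from scipy.spatial.transform import Rotation as Ro
from scipy.optimize import least_squares
D=[([-1.29280193,.62934965,.03847467,1.51839491,-.02700355,.99626027,-.01999356],[.21897299,.6116882,.40377847],[-.00014,.17106,.98526,-.00094]),
([.39,.64,.03,2.07,-.04,.43,1.55],[.44267,-.2236,.26026],[-.0005,.239,.971,0]),
([.4,.8,.02,2.09,-.05,.26,1.55],[.4444,-.2244,.1814],[.0005,.2374,.9714,0]),
([.38,.53,.04,2.02,-.04,.59,1.54],[.4437,-.2253,.3235],[0,.2376,.9714,0]),
([.1,.48,.04,2.17,.49,.26,.75],[.4711,-.1119,.3259],[.1341,.2391,.9601,-.0553])]
def fk(j,p,sg):
    d1,d3,a3,d5,a5,d7,a7,yaw,y7=p
    def E(ax,t,v=(0,0,0)):
        M=np.eye(4);M[:3,:3]=Ro.from_euler(ax,t).as_matrix();M[:3,3]=M[:3,:3]@np.array(v);return M
    T=E('z',yaw+sg[0]*j[0],(0,0,d1))@E('y',sg[1]*j[1])@E('z',sg[2]*j[2],(a3,0,d3))@E('y',sg[3]*j[3])@E('z',sg[4]*j[4],(a5,0,d5))@E('y',sg[5]*j[5])@E('z',sg[6]*j[6]+y7,(a7,0,d7))
    return T
def fk(j,p,sg):
    d1,d3,a3,d5,a5,d7,a7,yaw,y7=p
    R=Ro.from_euler('z',yaw+sg[0]*j[0]); x=np.array([0,0,d1],float)
    R=R*Ro.from_euler('y',j[1])*Ro.from_euler('z',sg[2]*j[2]); x=x+R.apply([a3,0,d3])
    R=R*Ro.from_euler('y',j[3]); x=x+R.apply([-a3+0,0,0])
    R=R*Ro.from_euler('z',sg[4]*j[4]); x=x+R.apply([a5,0,d5])
    R=R*Ro.from_euler('y',j[5]); x=x+R.apply([a7,0,d7])
    return x,R*Ro.from_euler('z',sg[6]*j[6]+y7)
def res(p,sg,D):
    o=[]
    for j,x,q in D:
        X,R=fk(j,p,sg);Q=Ro.from_quat([q[1],q[2],q[3],q[0]])
        o+=list((X-x)*10)+list((R*Q.inv()).as_rotvec())
    return np.array(o)
if __name__=="__main__":
    import itertools
    st=env.read_state();DD=D[:4]+[(st["joint_pos"],st["tool_pos"],st["tool_rot"])]
    out=[]
    for sg in itertools.product([1,-1],[1],[1,-1],[1],[1,-1],[1],[1,-1]):
      for y7 in(0,1.57,3.14,-1.57):
        r=least_squares(res,[.3,.35,0,.35,0,.15,0,0,y7],args=(sg,DD)); out.append((r.cost,sg,r.x))
    out.sort(key=lambda t:t[0])
    for o in out[:3]: print(round(o[0],4),o[1],o[2].round(4))
    print(res(out[0][2],out[0][1],DD).reshape(-1,6).round(3))
    import pickle;pickle.dump(out[0],open("kin.pkl","wb"))
E
python3 kin.py
```

```text
0.0043 (-1, 1, -1, 1, -1, 1, -1) [ 3.393e-01  5.610e-01  1.500e-03  3.801e-01  1.600e-03  1.818e-01
 -4.000e-04 -5.310e-02  1.520e+00]
0.0043 (-1, 1, -1, 1, -1, 1, -1) [ 3.393e-01  5.610e-01  1.500e-03  3.801e-01  1.600e-03  1.818e-01
 -4.000e-04 -5.310e-02  1.520e+00]
0.0043 (-1, 1, -1, 1, -1, 1, -1) [ 3.393e-01  5.610e-01  1.500e-03  3.801e-01  1.600e-03  1.818e-01
 -4.000e-04 -5.310e-02  1.520e+00]
[[ 0.061 -0.02  -0.01   0.     0.    -0.002]
 [ 0.008  0.018  0.01  -0.002 -0.002  0.009]
 [-0.007  0.008 -0.023  0.002  0.009 -0.006]
 [ 0.021  0.045  0.018  0.001 -0.003 -0.001]
 [ 0.007  0.01   0.005 -0.012  0.009 -0.004]]
```

```bash
cat > ik.py <<'E'
from kin import *
from calc import O,a,e,Rt
import pickle
c,sg,P=pickle.load(open("kin.pkl","rb"))
lo=np.array([-3.0,-.32,-1.2,.23,-1.05,.28,-2.88]);hi=np.array([3.0,2.07,1.27,2.42,4.19,1.93,2.88])
def ik(x,R,seed):
    f=lambda j:(lambda X,Q:np.r_[(X-x)*5,(Q*R.inv()).as_rotvec()])(*fk(j,P,sg))
    r=least_squares(f,np.clip(seed,lo+.01,hi-.01),bounds=(lo,hi)); return r.x,r.cost
def pose(s,psi,d=.1676,off=.1547,flip=0):
    # tool rotated by psi about e relative to ring axis; ring centre sits ring-centred, d ahead of TCP
    R=Ro.from_rotvec(e*psi)*Ro.from_matrix(Rt)
    if flip: R=R*Ro.from_euler('z',np.pi)
    return O+a*s-R.apply([0,0,d]),R
if __name__=="__main__":
    rng=np.random.default_rng(0)
    for flip in(0,1):
      for psi in np.radians([0,10,20,25,30]):
        for s in (.08,.03):
            x,R=pose(s,psi,flip=flip);sol=[]
            for k in range(25):
                seed=rng.uniform(lo,hi); 
                if k<5: seed=np.array([.1,.48,.04,2.17,.49,.3,.75])+rng.normal(0,.1,7)
                j,cst=ik(x,R,seed)
                if cst<1e-6: sol.append(j.round(2))
            print(flip,round(np.degrees(psi)),s,x.round(3),len(sol),sorted([tuple(map(float,q)) for q in sol],key=lambda q:abs(q[2]))[:3])
E
python3 ik.py
```

```text
Still running in the background as job /tmp/bash_jobs.1000/04a4c9216812 (pid 938). You'll get a notice when it ends.
```

Edit , replacing
```

```
with
```

```

```bash
cat /tmp/bash_jobs.1000/04a4c9216812/std*
kill -- -$(cat /tmp/bash_jobs.1000/04a4c9216812/pid); sed -i 's/bounds=(lo,hi))/bounds=(lo,hi),max_nfev=60)/; s/range(25)/range(8)/' ik.py; sed -i 's/        for s in (.08,.03)/        for s in (.06,)/; s/^            print(flip/            print(flip,flush=True) if 0 else print(flip/' ik.py; nproc; time OMP_NUM_THREADS=1 timeout 400 python3 -u ik.py
```

```text
4
0 0 0.06 [ 0.526 -0.072  0.272] 2 [(0.12, 0.63, -0.15, 2.21, 2.13, 0.35, -0.98), (0.14, 0.64, -0.19, 2.21, 2.11, 0.36, -0.95)]
0 10 0.06 [ 0.55  -0.084  0.284] 2 [(0.2, 0.63, -0.21, 2.06, 1.09, 0.28, 0.11), (0.22, 0.63, -0.24, 2.06, 1.12, 0.3, 0.09)]
0 20 0.06 [ 0.575 -0.097  0.292] 6 [(0.1, 0.65, -0.0, 1.9, 0.14, 0.43, 1.07), (0.13, 0.65, -0.05, 1.9, 0.21, 0.44, 1.0), (0.14, 0.65, -0.07, 1.9, 0.23, 0.44, 0.98)]
0 25 0.06 [ 0.587 -0.104  0.294] 5 [(0.1, 0.67, 0.02, 1.82, 0.02, 0.57, 1.19), (0.14, 0.67, -0.05, 1.82, 0.11, 0.57, 1.11), (0.23, 0.68, -0.18, 1.82, 0.26, 0.59, 0.97)]
0 30 0.06 [ 0.6   -0.111  0.295] 3 [(0.1, 0.7, 0.04, 1.73, -0.04, 0.7, 1.26), (0.58, 0.84, -0.79, 1.73, 0.74, 0.89, 0.56), (0.64, 0.89, -0.91, 1.74, 0.84, 0.96, 0.48)]
1 0 0.06 [ 0.526 -0.072  0.272] 0 []
1 10 0.06 [ 0.55  -0.084  0.284] 0 []
1 20 0.06 [ 0.575 -0.097  0.292] 0 []
1 25 0.06 [ 0.587 -0.104  0.294] 3 [(-0.1, 0.69, 0.34, 1.82, -0.34, 0.6, -1.62), (-0.18, 0.72, 0.47, 1.82, -0.48, 0.63, -1.48), (-0.46, 0.91, 1.03, 1.82, -1.0, 0.92, -1.04)]
1 30 0.06 [ 0.6   -0.111  0.295] 0 []
real	0m23.799s
user	0m23.093s
sys	0m0.306s
```

```bash
cat > go.py <<'E'
import sys
from calc import *
def down(psi,yaw=None):  # tool down, jaw e, pitched psi about e
    R0=np.c_[np.cross(e,[0,0,-1]),e,[0,0,-1]]
    return Ro.from_rotvec(e*psi)*Ro.from_matrix(R0)
def delta(p,R):
    st=env.read_state();q=st["tool_rot"];Q=Ro.from_quat([q[1],q[2],q[3],q[0]])
    print("dpos",(np.array(p)-st["tool_pos"]).round(4),"drot",(R*Q.inv()).as_rotvec().round(4),"j",st["joint_pos"].round(2),"F",st["wrist_force"].round(1),"t",st["time_s"],"gap",round(st["finger_gap"],4))
E
python3 - <<'E'
from go import *
delta([.4444,-.2256,.1755],down(0))
E
```

```text
dpos [-0.0267 -0.1137 -0.1504] drot [0.1717 0.2351 0.0082] j [0.1  0.48 0.04 2.17 0.49 0.26 0.75] F [ 0.8  0.  -2. ] t 5.625 gap 0.0555
```

Request:
step_arm:
  rows:
    - [[0.4, -0.009, -0.038, 0, 0.057, 0.078, 0.003], [0.4, -0.009, -0.038, 0, 0.057, 0.078, 0.003], [0.4, -0.009, -0.038, -0.02, 0.057, 0.078, 0.003], [0.4, 0, 0, -0.04, 0, 0, 0], [0.4, 0, 0, -0.04, 0, 0, 0], [0.4, 0, 0, 0, 0, 0, 0]]

```text
time_s: 6.38
tool_pos: [0.4438, -0.223, 0.2241]
tool_rot: [0.001, 0.238, 0.971, -0.001]
wrist_force: [0.4, -0.3, -1.7]
finger_gap: 0.0554
```

```bash
python3 - <<'E'
from go import *
delta([.4444,-.2256,.1755],down(0))
E
```

```text
dpos [ 0.0006 -0.0026 -0.0486] drot [0.003  0.0022 0.0001] j [ 0.56  0.72 -0.22  2.08  0.4   0.38  1.11] F [ 0.4 -0.3 -1.7] t 6.375 gap 0.0554
```

Request:
step_arm:
  rows:
    - [[0.4, 0, -0.002, -0.03, 0, 0, 0], [0.4, 0, -0.001, -0.016, 0, 0, 0], [0.4, 0, 0, -0.002, 0, 0, 0], [0.4, 0, 0, 0, 0, 0, 0], [0.9, 0, 0, 0, 0, 0, 0], [0.9, 0, 0, 0, 0, 0, 0], [0.9, 0, 0, 0.03, 0, 0, 0], [0.9, 0.01, 0, 0.05, 0, 0, 0], [0.9, 0.02, -0.013, 0, 0.08, 0.155, 0], [0.9, 0.02, -0.013, 0, 0.08, 0.155, 0], [0.9, 0, 0, 0, 0, 0, 0]]

```text
time_s: 7.75
tool_pos: [0.4971, -0.2529, 0.2581]
tool_rot: [-0.163, 0.235, 0.958, 0.04]
wrist_force: [-0.2, 0.2, -0.4]
finger_gap: 0.0766
```

```bash
python3 - <<'E'
from go import *
R=down(np.radians(20)); r=np.array([.4444,-.2256,.007]);z=R.apply([0,0,1])
delta(r-z*.230,R); delta(r-z*.170,R)
E
python3 look.py 6 290,150,120,90 260,180,120,90
```

```text
dpos [ 0.0171 -0.009  -0.035 ] drot [0.0065 0.0112 0.0003] j [ 0.65  0.8  -0.38  1.73  0.26  1.    1.25] F [-0.2  0.2 -0.4] t 7.75 gap 0.0766
dpos [-0.0011  0.0004 -0.0913] drot [0.0065 0.0112 0.0003] j [ 0.65  0.8  -0.38  1.73  0.26  1.    1.25] F [-0.2  0.2 -0.4] t 7.75 gap 0.0766
7.85 [ 0.4949 -0.2511  0.2581] [-0.1634  0.2335  0.9577  0.0392] [ 0.65  0.8  -0.38  1.74  0.26  1.    1.25] [-0.4 -0.2  0.1] 0.0766
```

View pics/scene6c.png

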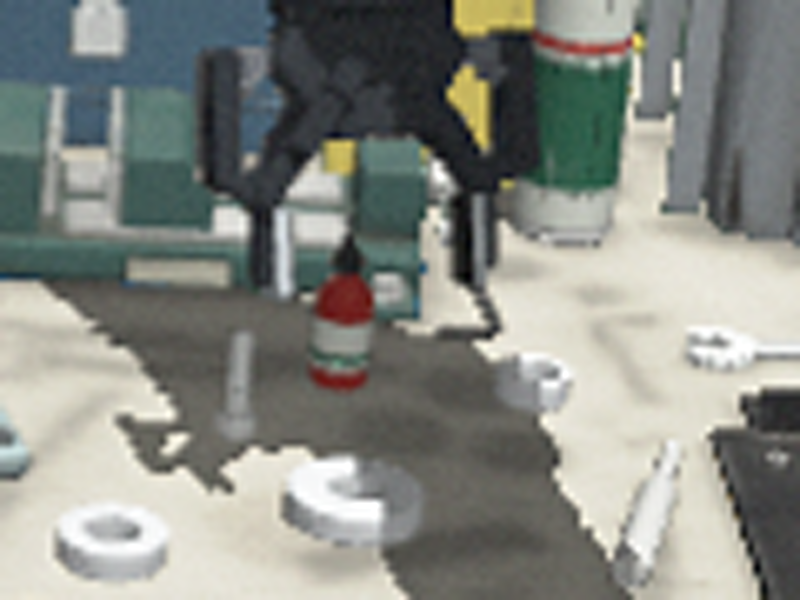

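View pics/top6c.png

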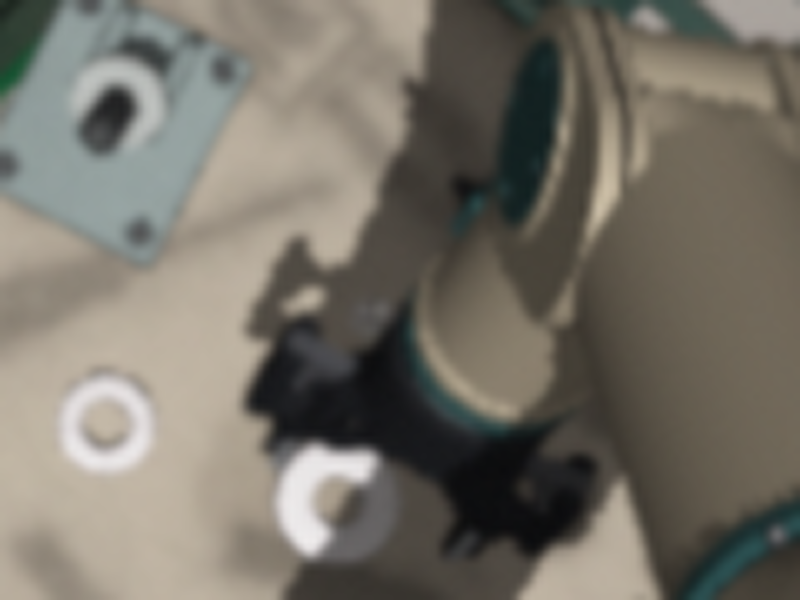

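```bash
python3 - <<'E'
from h import *
from scipy.optimize import least_squares
for f in("pics/top0.png","pics/top6.png"):
    g=cv2.cvtColor(cv2.imread(f),cv2.COLOR_BGR2GRAY)[238:275,294:330];S=8
    u=cv2.resize(g,None,fx=S,fy=S,interpolation=cv2.INTER_CUBIC)
    c=max(cv2.findContours((u>195).astype(np.uint8),cv2.RETR_EXTERNAL,cv2.CHAIN_APPROX_NONE)[0],key=cv2.contourArea).reshape(-1,2)
    q=(c+.5)/S-.5+[294,238]; w=onz("top",q,.014)[:,:2]
    c0=np.array([.4444,-.2256]); ang=np.degrees(np.arctan2(w[:,1]-c0[1],w[:,0]-c0[0])); d=np.linalg.norm(w-c0,axis=1)
    k=(d>.022)&(ang>-10)&(ang<170)
    r=least_squares(lambda p:np.linalg.norm(w[k]-p[:2],axis=1)-.0275,c0,loss="soft_l1",f_scale=.001)
    print(f,k.sum(),ang[k].min(),ang[k].max(),r.x.round(4),r.cost)
E
```

```text
pics/top0.png 201 -9.184717663668524 169.20610715966092 [ 0.4442 -0.226 ] 1.5479194616993174e-05
pics/top6.png 179 -9.767996348023813 148.82870091575214 [ 0.4467 -0.2268] 0.00011950645128028657
```

Request:
step_arm:
  rows:
    - [[0.85, 0.021, -0.0115, -0.035, 0.006, 0.011, 0], [0.85, 0, 0, 0, 0, 0, 0], [0.85, -0.009, 0.005, -0.028, 0, 0, 0], [0.85, -0.006, 0.003, -0.018, 0, 0, 0], [0.85, 0, 0, 0, 0, 0, 0]]

```text
time_s: 8.48
tool_pos: [0.4998, -0.2539, 0.1778]
tool_rot: [-0.171, 0.233, 0.956, 0.041]
wrist_force: [0.5, 0.2, 0.3]
finger_gap: 0.0724
```

```bash
python3 - <<'E'
from go import *
R=down(np.radians(20)); r=np.array([.4462,-.2262,.007]);z=R.apply([0,0,1])
delta(r-z*.170,R)
E
python3 look.py 7 290,150,120,90 0
```

```text
dpos [-0.0021  0.0009 -0.0111] drot [-0.0011 -0.0051 -0.0031] j [ 0.63  0.93 -0.34  1.74  0.31  0.89  1.23] F [0.5 0.2 0.3] t 8.475 gap 0.0724
8.525 [ 0.5008 -0.2543  0.1785] [-0.1701  0.2328  0.9567  0.0408] [ 0.63  0.93 -0.34  1.73  0.31  0.89  1.23] [0.6 0.2 0.7] 0.0726
```

View pics/scene7c.png

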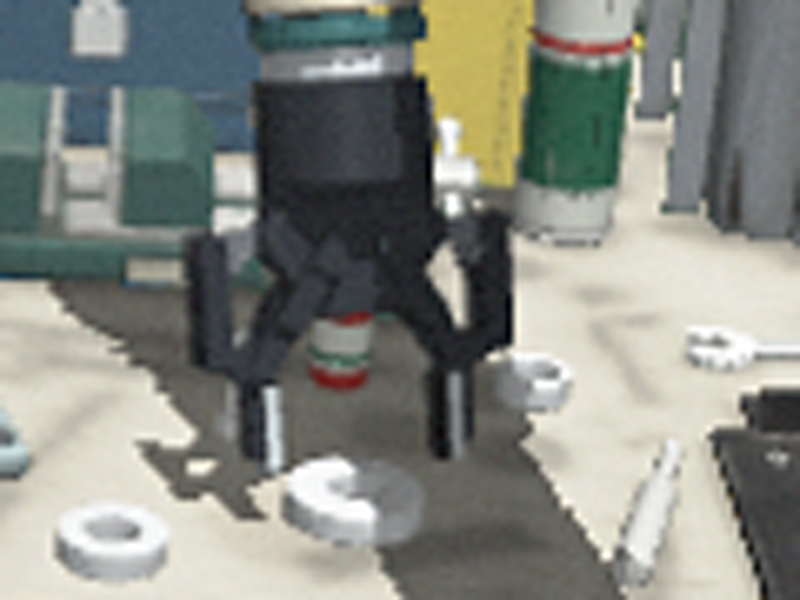

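Request:
step_arm:
  rows:
    - [[0.85, -0.002, 0.001, -0.006, 0, -0.005, 0], [0.85, -0.001, 0, -0.005, 0, 0, 0], [0.85, 0, 0, 0, 0, 0, 0], [0.6, 0, 0, 0, 0, 0, 0], [0.4, 0, 0, 0, 0, 0, 0], [0.4, 0, 0, 0, 0, 0, 0], [0.4, 0, 0, 0, 0, 0, 0]]

```text
time_s: 9.4
tool_pos: [0.499, -0.254, 0.1676]
tool_rot: [-0.167, 0.233, 0.957, 0.041]
wrist_force: [0.4, 0.4, 6.6]
finger_gap: 0.0549
```

```bash
python3 - <<'E'
from go import *
R=down(np.radians(20)); r=np.array([.4462,-.2262,.007]);z=R.apply([0,0,1])
delta(r-z*.170,R)
E
python3 look.py 8 290,150,120,90 0
```

```text
dpos [-0.0012  0.001  -0.0008] drot [ 0.0002  0.0031 -0.0021] j [ 0.63  0.94 -0.34  1.74  0.31  0.86  1.22] F [0.4 0.4 6.6] t 9.4 gap 0.0549
9.45 [ 0.499  -0.254   0.1675] [-0.1673  0.233   0.9571  0.0414] [ 0.63  0.94 -0.34  1.74  0.31  0.86  1.22] [-0.5 -0.1  6.9] 0.0544
```

View pics/scene8c.png

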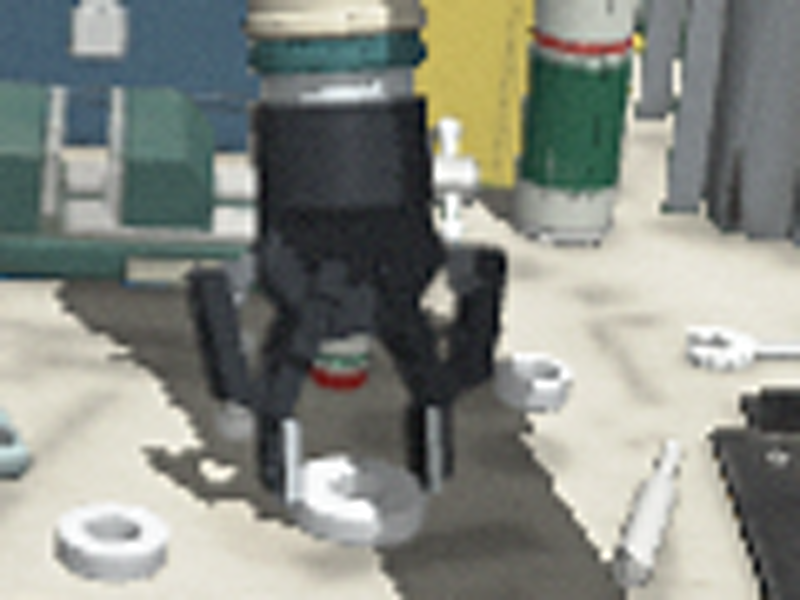

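Request:
step_arm:
  rows:
    - [[0.4, 0, 0, 0.02, 0, 0, 0], [0.4, 0, 0, 0.04, 0, 0, 0], [0.4, 0, 0, 0.05, 0, 0, 0], [0.4, 0, 0, 0.04, 0, 0, 0], [0.4, 0, 0, 0, 0, 0, 0]]

```text
time_s: 10.07
tool_pos: [0.4996, -0.2541, 0.3204]
tool_rot: [-0.164, 0.233, 0.958, 0.041]
wrist_force: [0.4, -0.8, -2.0]
finger_gap: 0.0548
```

```bash
cat > ins.py <<'E'
import sys
from go import *
def ins(v,s,psi,O=O):
    """v: ring centre in tool frame"""
    R=Ro.from_rotvec(e*psi)*Ro.from_matrix(Rt)
    delta(O+a*s-R.apply(v),R)
    st=env.read_state();q=st["tool_rot"];Q=Ro.from_quat([q[1],q[2],q[3],q[0]])
    w=st["tool_pos"]+Q.apply(v)-O
    ax=Q.apply(Ro.from_euler('y',-psi).apply([0,0,-1]))
    print("ring s %.4f e %.4f o %.4f"%(w@a,w@e,w@np.cross(e,a)),"ring axis err",np.degrees([np.cross(ax,a)@e,np.cross(ax,a)@np.cross(e,a)]).round(2))
    return st["tool_pos"]+Q.apply(v),ax
def vgr(tcp,q,r):
    return Ro.from_quat([q[1],q[2],q[3],q[0]]).inv().apply(np.array(r)-tcp)
E
python3 - <<'E'
from ins import *
v=vgr([.499,-.254,.1675],[-.1673,.233,.9571,.0414],[.4462,-.2262,.007]);print(v.round(4))
v=np.array([v[0],0,v[2]])
p,ax=ins(v,.13,np.radians(20));print(p)
print(proj("scene",[p])-[289.5,109.5])
E
python3 look.py 9 290,110,120,90 0
```

```text
[0.0016 0.0002 0.1712]
dpos [0.0448 0.1726 0.0361] drot [-0.2384 -0.4557 -0.0022] j [ 0.67  0.72 -0.4   1.69  0.23  1.13  1.27] F [ 0.4 -0.8 -2. ] t 10.075 gap 0.0548
ring s 0.1291 e -0.1737 o -0.0545 ring axis err [-28.19  -0.09]
[ 0.44765213 -0.2269526   0.15952533]
[[57.69623734 64.73238914]]
10.125 [ 0.4988 -0.2541  0.3184] [-0.1658  0.2332  0.9573  0.041 ] [ 0.67  0.73 -0.4   1.69  0.23  1.13  1.27] [-0.9  0.7 -2.6] 0.0548
```

View pics/scene9c.png

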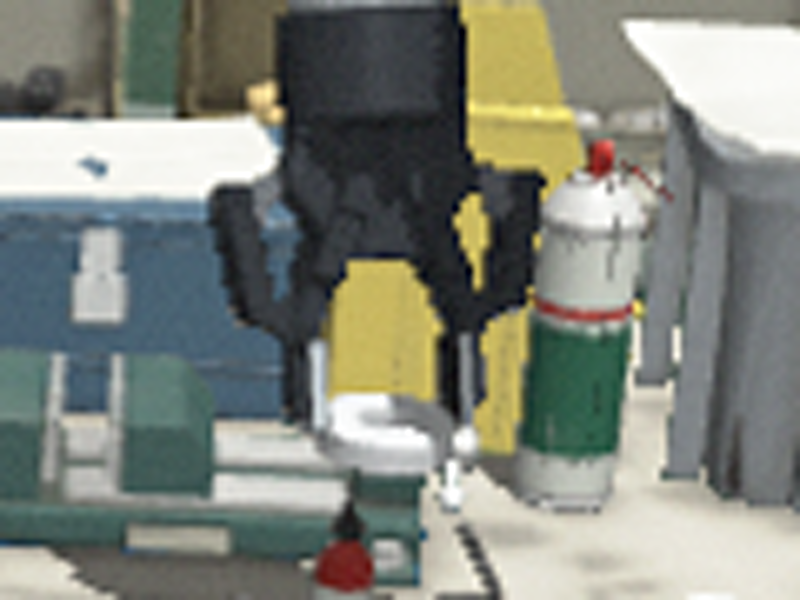

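Request:
step_arm:
  rows:
    - [[0.4, 0.009, 0.0345, 0.007, -0.06, -0.114, 0], [0.4, 0.009, 0.0345, 0.007, -0.06, -0.114, 0], [0.4, 0.009, 0.0345, 0.007, -0.06, -0.114, 0], [0.4, 0.009, 0.0345, 0.007, -0.06, -0.114, 0], [0.4, 0.009, 0.0345, 0.007, 0, 0, 0], [0.4, 0, 0, 0, 0, 0, 0]]

```text
time_s: 10.88
tool_pos: [0.5437, -0.0775, 0.351]
tool_rot: [0.081, 0.233, 0.969, -0.02]
wrist_force: [-0.3, -0.7, -1.9]
finger_gap: 0.0549
```

```bash
python3 - <<'E'
from ins import *
v=np.array([.0016,0,.1712])
p,ax=ins(v,.075,np.radians(20));print(p)
print(proj("scene",[p])-[229.5,109.5])
E

```

```text
dpos [ 0.0251 -0.0167 -0.0422] drot [-0.0033 -0.0073 -0.0083] j [ 0.27  0.53 -0.29  1.93  0.4   0.58  0.8 ] F [-0.3 -0.7 -1.9] t 10.875 gap 0.0549
ring s 0.1270 e 0.0034 o -0.0061 ring axis err [-0.46 -0.21]
[ 0.5675319  -0.08972055  0.18195017]
[[50.56651138 55.39961704]]
```

Feasible now. Move to s = 75 mm (ring bottom 18 mm above the tip) and look.

Request:
step_arm:
  rows:
    - [[0.4, 0.0125, -0.0085, -0.021, -0.003, -0.007, -0.008], [0.4, 0.0125, -0.0085, -0.021, 0, 0, 0], [0.4, 0, 0, 0, 0, 0, 0], [0.4, 0, 0, 0, 0, 0, 0]]

```text
time_s: 11.38
tool_pos: [0.5679, -0.0986, 0.3092]
tool_rot: [0.084, 0.24, 0.967, -0.022]
wrist_force: [-0.1, -0.8, -1.4]
finger_gap: 0.0547
```

```bash
python3 - <<'E'
from ins import *
v=np.array([.0016,0,.1712])
p,ax=ins(v,.075,np.radians(20));print(p)
tip=O+.05*a
print("scene ring,tip",(proj("scene",[p,tip])-[239.5,139.5])*8, "top",(proj("top",[p,tip])-[249.5,169.5])*8)
E
python3 look.py 10 240,140,100,75 250,170,100,75
```

```text
dpos [ 0.0009  0.0045 -0.0004] drot [ 0.0015 -0.0013  0.0068] j [ 0.27  0.63 -0.25  1.9   0.44  0.52  0.78] F [-0.1 -0.8 -1.4] t 11.375 gap 0.0547
ring s 0.0747 e -0.0049 o 0.0012 ring axis err [-0.03  0.29]
[ 0.59250941 -0.11206993  0.14029112]
scene ring,tip [[321.78570257 280.80393286]
 [298.89528805 327.53057913]] top [[201.61822063 267.21993463]
 [200.31222177 242.86909537]]
11.475 [ 0.5682 -0.0983  0.3101] [ 0.0851  0.2397  0.9669 -0.0217] [ 0.27  0.62 -0.25  1.89  0.44  0.52  0.78] [ 0.1 -0.7 -2.4] 0.0546
```

View pics/scene10c.png

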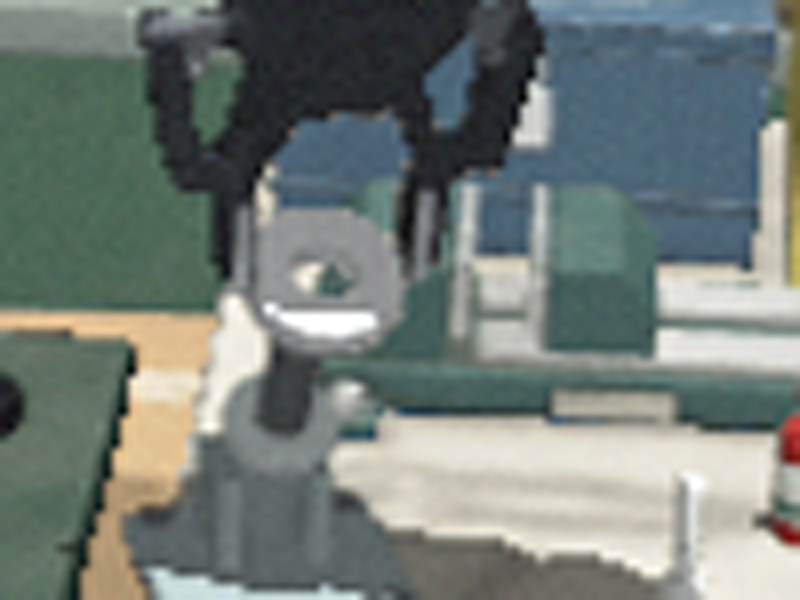

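View pics/top10c.png

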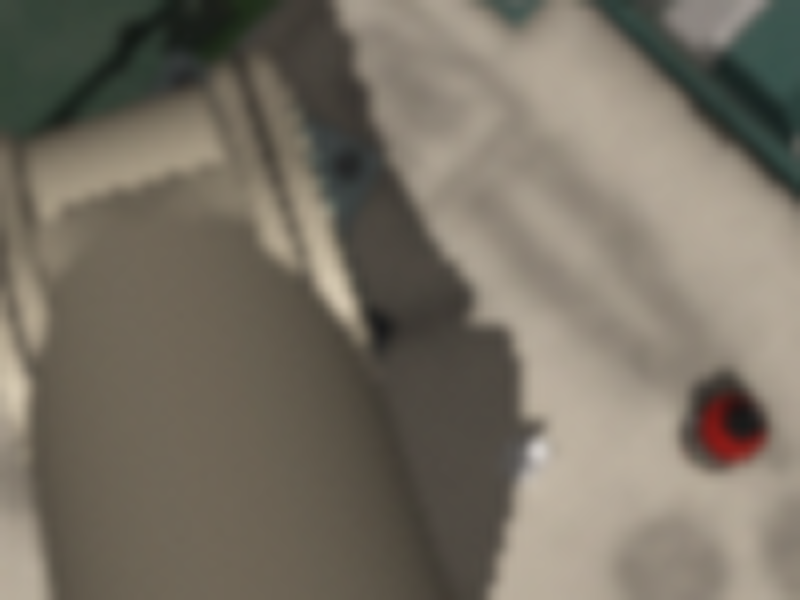

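Request:
step_arm:
  rows:
    - [[0.4, 0.001, 0.0045, 0, 0.0015, -0.001, 0.007], [0.4, 0, 0, 0, 0, 0, 0], [0.4, 0.0045, -0.0023, -0.0087, 0, 0, 0], [0.4, 0.0045, -0.0023, -0.0087, 0, 0, 0], [0.4, 0.0022, -0.0012, -0.0043, 0, 0, 0], [0.4, 0, 0, 0, 0, 0, 0]]

```text
time_s: 12.22
tool_pos: [0.58, -0.0996, 0.2864]
tool_rot: [0.084, 0.236, 0.968, -0.021]
wrist_force: [-1.5, 1.8, -3.4]
finger_gap: 0.0548
```

```bash
python3 - <<'E'
from ins import *
v=np.array([.0016,0,.1712])
p,ax=ins(v,.035,np.radians(20))
E
python3 look.py 11 240,140,100,75 0
```

```text
dpos [ 0.0065 -0.0038 -0.0122] drot [-0.0002 -0.0019 -0.0008] j [ 0.25  0.67 -0.23  1.88  0.46  0.49  0.78] F [-1.5  1.8 -3.4] t 12.225 gap 0.0548
ring s 0.0495 e 0.0003 o -0.0007 ring axis err [-0.1   0.01]
12.275 [ 0.58   -0.0996  0.2867] [ 0.0838  0.2364  0.9678 -0.0208] [ 0.25  0.67 -0.23  1.88  0.46  0.49  0.78] [-3.3  2.2 -5.4] 0.0544
```

View pics/scene11c.png

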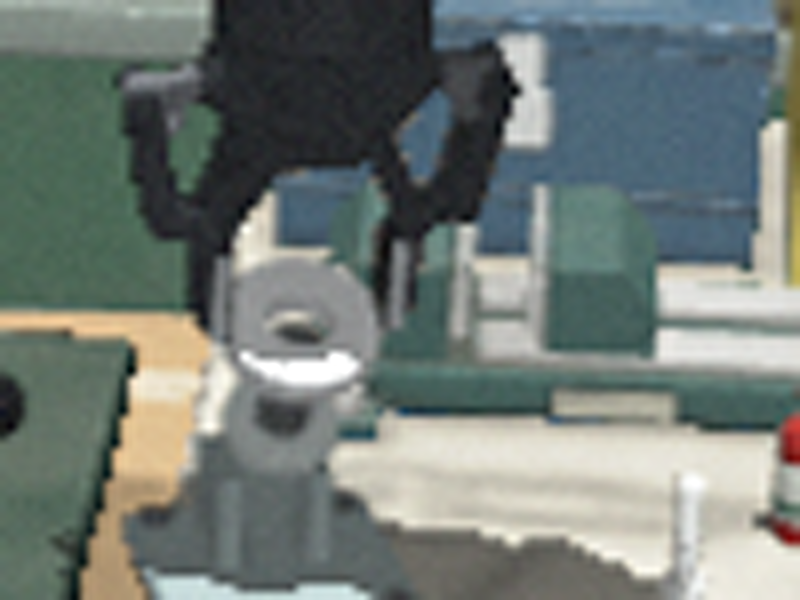

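Request:
step_arm:
  rows:
    - [[0.4, -0.0012, 0.0006, -0.0008, 0, 0, 0], [0.4, 0.003, -0.0015, -0.0057, 0, 0, 0], [0.4, 0.003, -0.0015, -0.0057, 0, 0, 0], [0.4, 0.003, -0.0015, -0.0057, 0, 0, 0], [0.4, 0, 0, 0, 0, 0, 0]]

```text
time_s: 12.9
tool_pos: [0.5885, -0.1037, 0.269]
tool_rot: [0.085, 0.236, 0.968, -0.021]
wrist_force: [-2.8, 1.2, -6.6]
finger_gap: 0.0549
```

```bash
python3 - <<'E'
from ins import *
v=np.array([.0016,0,.1712])
p,ax=ins(v,.012,np.radians(20))
E
python3 look.py 12 240,140,100,75 0
```

```text
dpos [ 0.0082 -0.005  -0.0147] drot [ 0.      0.0003 -0.0007] j [ 0.25  0.71 -0.22  1.86  0.47  0.46  0.77] F [-2.8  1.2 -6.6] t 12.9 gap 0.0549
ring s 0.0295 e 0.0007 o -0.0009 ring axis err [ 0.01 -0.03]
12.95 [ 0.5884 -0.1037  0.2691] [ 0.0848  0.2364  0.9677 -0.0206] [ 0.25  0.71 -0.22  1.86  0.47  0.46  0.77] [-3.1  1.6 -5.7] 0.0543
```

View pics/scene12c.png

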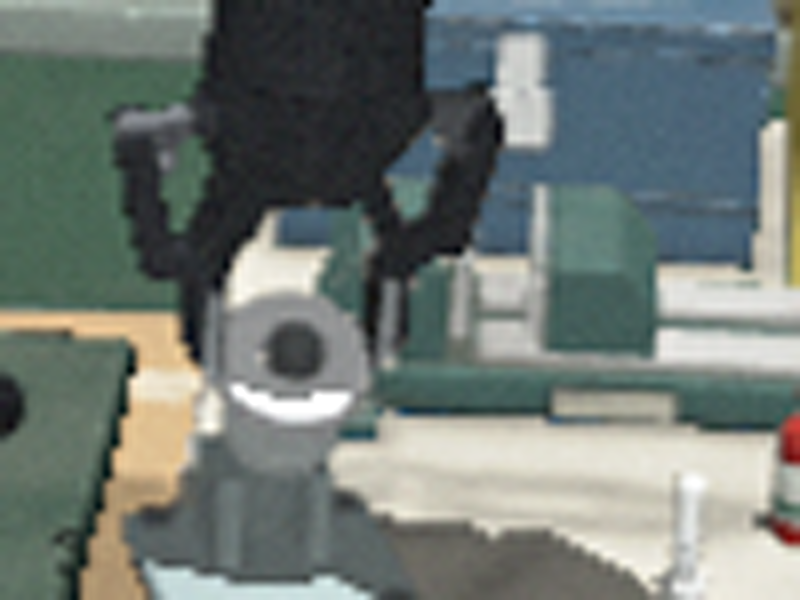

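Request:
step_arm:
  rows:
    - [[0.4, 0.002, -0.001, -0.0055, 0, 0, 0], [0.4, 0.0025, -0.0013, -0.005, 0, 0, 0], [0.4, 0.0025, -0.0013, -0.005, 0, 0, 0], [0.4, 0, 0, 0, 0, 0, 0], [0.6, 0, 0, 0, 0, 0, 0], [0.95, 0, 0, 0, 0, 0, 0], [0.95, 0, 0, 0, 0, 0, 0], [0.95, 0, 0, 0, 0, 0, 0]]

```text
time_s: 13.95
tool_pos: [0.5962, -0.1076, 0.2552]
tool_rot: [0.087, 0.237, 0.968, -0.021]
wrist_force: [-0.4, 0.8, 0.0]
finger_gap: 0.0814
```

```bash
python3 - <<'E'
from ins import *
v=np.array([.0016,0,.1712])
p,ax=ins(v,.1,np.radians(20))
E
python3 look.py 13 240,140,100,75 0
```

```text
dpos [-0.0386  0.0192  0.0752] drot [ 0.0009  0.004  -0.0005] j [ 0.24  0.74 -0.2   1.85  0.48  0.44  0.77] F [-0.4  0.8  0. ] t 13.95 gap 0.0814
ring s 0.0131 e 0.0009 o 0.0003 ring axis err [ 0.22 -0.07]
14.0 [ 0.5961 -0.1075  0.2551] [ 0.0864  0.2365  0.9676 -0.0207] [ 0.24  0.74 -0.2   1.85  0.48  0.44  0.77] [ 0.7  0.4 -0.2] 0.0809
```

View pics/scene13c.png

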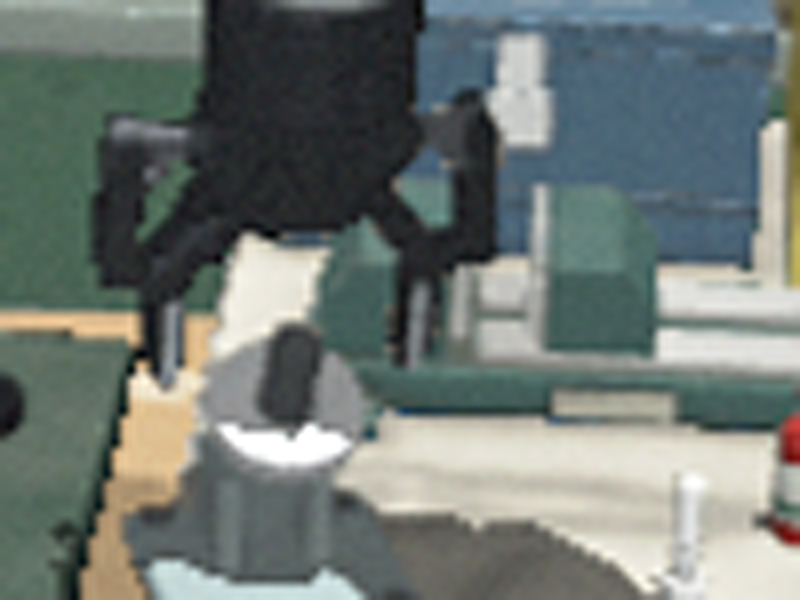

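Request:
step_arm:
  rows:
    - [[0.95, -0.013, 0.0065, 0.025, 0, 0, 0], [0.95, -0.013, 0.0065, 0.025, 0, 0, 0], [0.95, -0.013, 0.0065, 0.025, 0, 0, 0], [0.8, 0, -0.017, 0, 0.06, 0.116, 0], [0.8, 0, -0.017, 0, 0.06, 0.116, 0], [0.8, 0, -0.017, -0.02, 0.06, 0.116, 0], [0.8, 0, -0.017, -0.04, 0.06, 0.116, 0], [0.8, 0, 0, -0.03, 0, 0, 0], [0.8, 0, 0, 0, 0, 0, 0]]

```text
time_s: 15.12
tool_pos: [0.5557, -0.1561, 0.2375]
tool_rot: [-0.169, 0.234, 0.956, 0.041]
wrist_force: [-1.2, 0.6, 0.3]
finger_gap: 0.0682
```

```bash
python3 - <<'E'
from go import *
R=down(np.radians(20)); r=np.array([.4837,-.1191,.007]);z=R.apply([0,0,1])
delta(r-z*.2,R)
E
python3 look.py 14 230,150,120,90 230,180,120,90
```

```text
dpos [-0.0114  0.0054 -0.0425] drot [ 0.0008 -0.0018 -0.0002] j [ 0.49  0.86 -0.41  1.68  0.24  1.    1.09] F [-1.2  0.6  0.3] t 15.125 gap 0.0682
15.225 [ 0.5569 -0.1554  0.2403] [-0.167   0.2335  0.957   0.0407] [ 0.49  0.86 -0.41  1.68  0.24  1.    1.09] [ 0.2 -0.8  0.8] 0.0684
```

View pics/scene14c.png

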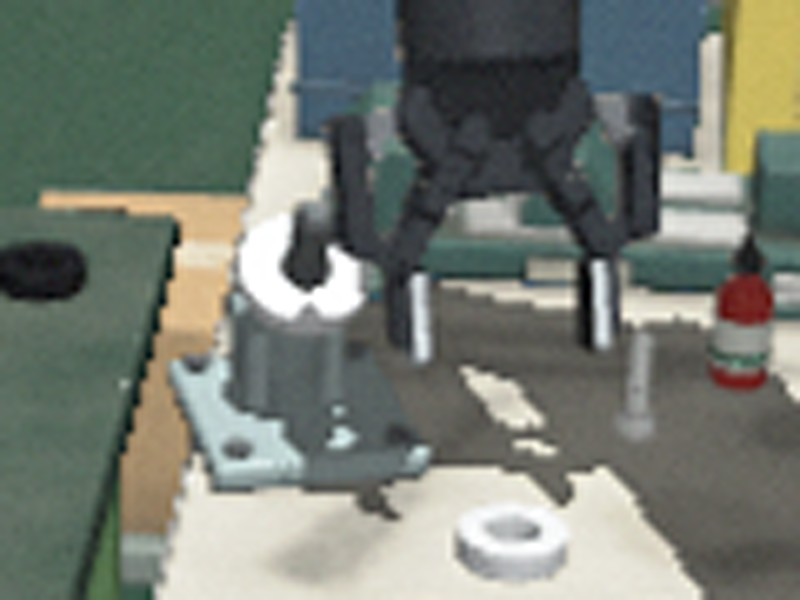

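View pics/top14c.png

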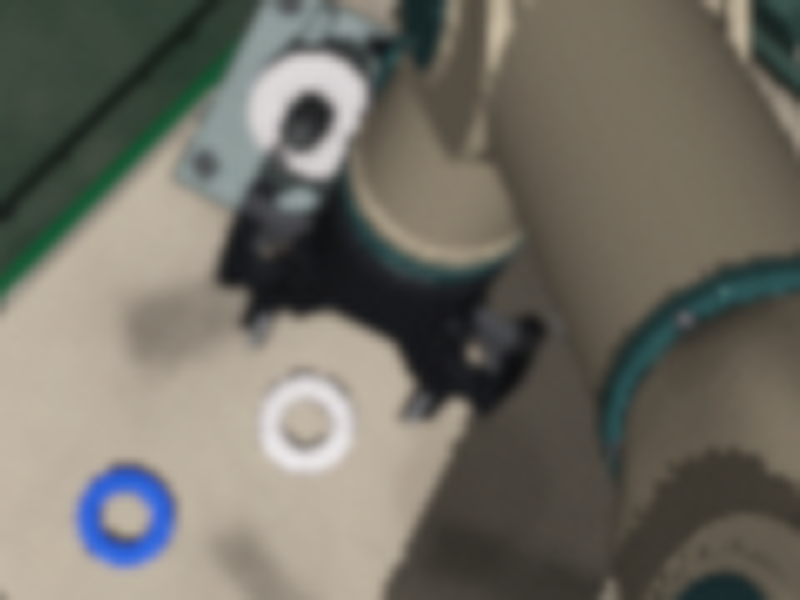

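Request:
step_arm:
  rows:
    - [[0.75, -0.007, 0.003, -0.023, 0, 0, 0], [0.75, -0.007, 0.003, -0.023, 0, 0, 0], [0.75, -0.0045, 0.002, -0.014, 0, 0, 0], [0.75, 0, 0, 0, 0, 0, 0]]

```text
time_s: 15.72
tool_pos: [0.538, -0.1475, 0.1798]
tool_rot: [-0.168, 0.233, 0.957, 0.04]
wrist_force: [-1.0, -0.6, 0.7]
finger_gap: 0.064
```

```bash
python3 - <<'E'
from go import *
R=down(np.radians(20)); r=np.array([.4837,-.1191,.007]);z=R.apply([0,0,1])
delta(r-z*.1734,R)
E
python3 look.py 15 250,170,100,75 0
```

```text
dpos [-0.0017  0.001  -0.0099] drot [ 0.0019  0.002  -0.0014] j [ 0.47  0.93 -0.38  1.75  0.27  0.86  1.06] F [-1.  -0.6  0.7] t 15.725 gap 0.064
15.775 [ 0.5385 -0.1477  0.1803] [-0.1669  0.2337  0.957   0.0405] [ 0.47  0.93 -0.38  1.75  0.27  0.86  1.06] [ 0.4  0.3 -0.3] 0.0641
```

View pics/scene15c.png

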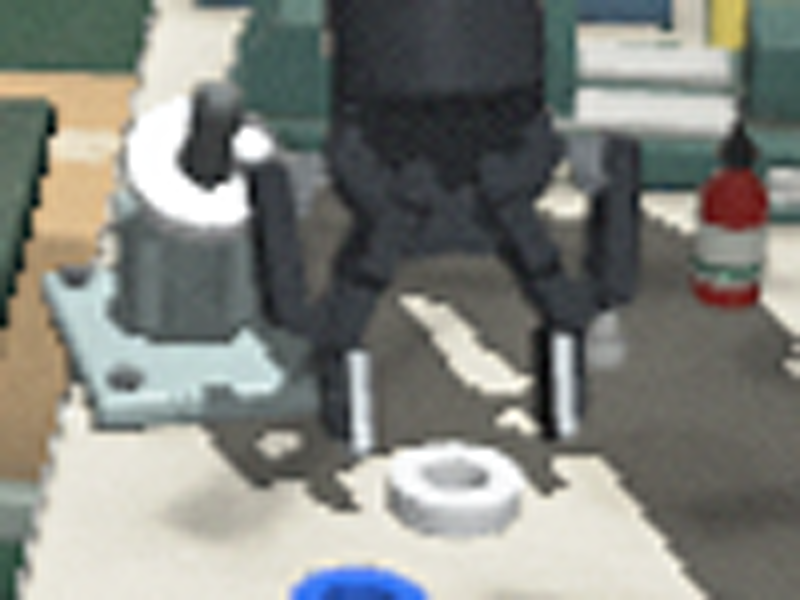

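Request:
step_arm:
  rows:
    - [[0.7, -0.0015, 0.001, -0.006, 0.001, 0.002, 0], [0.7, -0.0005, 0, -0.0045, 0, 0, 0], [0.7, 0, 0, 0, 0, 0, 0], [0.5, 0, 0, 0, 0, 0, 0], [0.3, 0, 0, 0, 0, 0, 0], [0.3, 0, 0, 0, 0, 0, 0], [0.3, 0, 0, 0, 0, 0, 0]]

```text
time_s: 16.65
tool_pos: [0.5363, -0.1469, 0.1697]
tool_rot: [-0.168, 0.234, 0.957, 0.041]
wrist_force: [-0.0, -0.3, 5.5]
finger_gap: 0.0423
```

```bash
python3 - <<'E'
from go import *
R=down(np.radians(20)); r=np.array([.4837,-.1191,.007]);z=R.apply([0,0,1])
delta(r-z*.1734,R)
E
python3 look.py 16 250,170,100,75 0
```

```text
dpos [-0.      0.0004  0.0002] drot [ 0.0011  0.0007 -0.0008] j [ 0.47  0.94 -0.38  1.75  0.28  0.84  1.06] F [-0.  -0.3  5.5] t 16.65 gap 0.0423
16.7 [ 0.5363 -0.1469  0.1697] [-0.1682  0.2338  0.9568  0.0408] [ 0.47  0.94 -0.38  1.75  0.28  0.84  1.06] [ 0.2 -0.1  5.2] 0.043
```

View pics/scene16c.png

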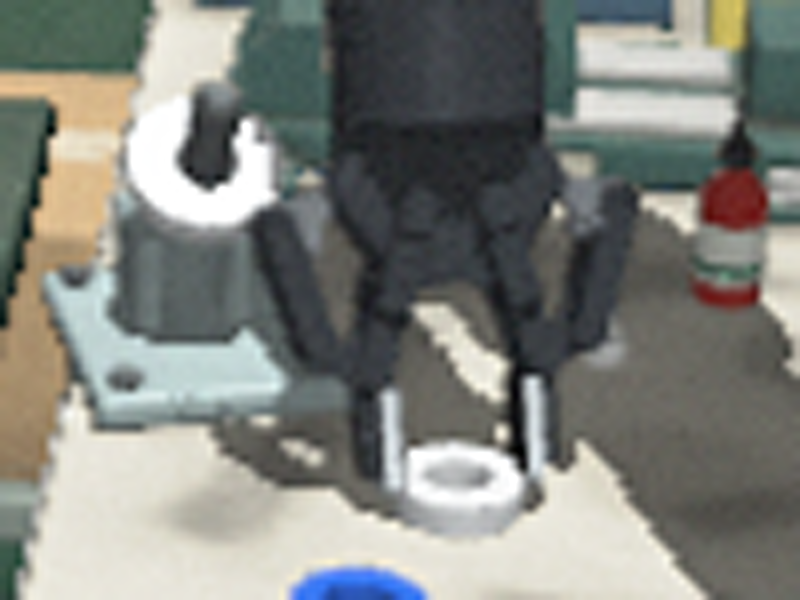

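Request:
step_arm:
  rows:
    - [[0.3, 0, 0, 0.02, 0, 0, 0], [0.3, -0.005, 0, 0.04, 0, 0, 0], [0.3, -0.01, 0, 0.05, 0, 0, 0], [0.3, -0.01, 0.01, 0.05, 0, 0, 0], [0.3, 0, 0, 0, 0, 0, 0]]

```text
time_s: 17.32
tool_pos: [0.5117, -0.1358, 0.3335]
tool_rot: [-0.165, 0.233, 0.957, 0.041]
wrist_force: [0.2, -1.6, -1.9]
finger_gap: 0.0426
```

```bash
python3 - <<'E'
from ins import *
p,ax=ins(np.array([0,0,.1734]),.12,np.radians(20));print((proj("scene",[p])-[249.5,109.5])*8)
E
python3 look.py 17 250,110,100,75 0
```

```text
dpos [0.0354 0.0529 0.0162] drot [-0.2389 -0.4572 -0.0022] j [ 0.52  0.67 -0.46  1.77  0.18  1.08  1.09] F [ 0.2 -1.6 -1.9] t 17.325 gap 0.0426
ring s 0.1599 e -0.0632 o -0.0868 ring axis err [-28.26  -0.07]
[[509.05066434 558.94942625]]
17.375 [ 0.5113 -0.1365  0.3314] [-0.1662  0.2335  0.9572  0.0406] [ 0.52  0.68 -0.46  1.77  0.18  1.08  1.09] [ 0.2 -0.8 -1.4] 0.0421
```

View pics/scene17c.png

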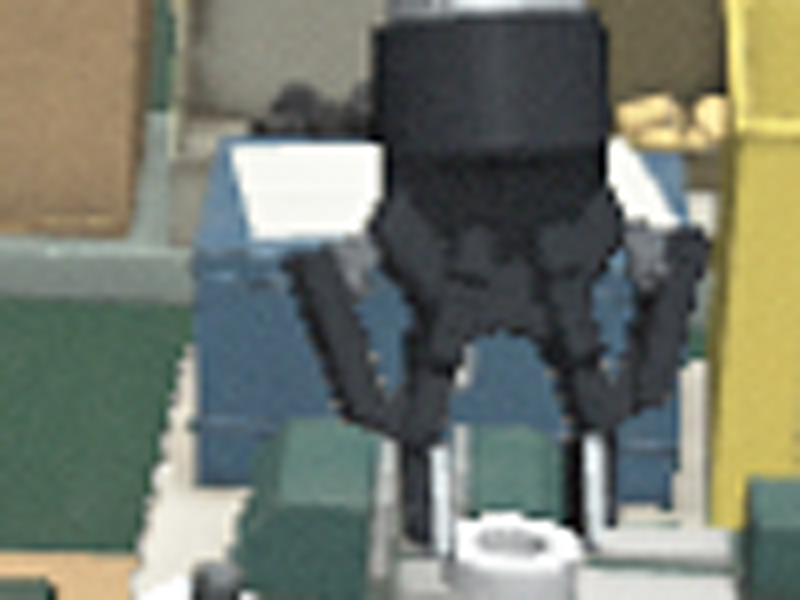

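Request:
step_arm:
  rows:
    - [[0.3, 0.008, 0.0132, 0.005, -0.06, -0.114, 0], [0.3, 0.008, 0.0132, 0.004, -0.06, -0.114, 0], [0.3, 0.009, 0.0132, 0.004, -0.06, -0.114, 0], [0.3, 0.01, 0.0132, 0.003, -0.06, -0.114, 0], [0.3, 0, 0, 0, 0, 0, 0], [0.3, 0, 0, 0, 0, 0, 0]]

```text
time_s: 18.12
tool_pos: [0.5455, -0.0848, 0.3441]
tool_rot: [0.078, 0.237, 0.968, -0.022]
wrist_force: [0.2, 0.4, -0.8]
finger_gap: 0.0423
```

```bash
python3 - <<'E'
from ins import *
p,ax=ins(np.array([0,0,.1734]),.065,np.radians(20))
E
```

```text
dpos [ 0.026  -0.0108 -0.042 ] drot [-0.0009 -0.0126  0.0011] j [ 0.29  0.55 -0.3   1.92  0.43  0.58  0.78] F [ 0.2  0.4 -0.8] t 18.125 gap 0.0423
ring s 0.1161 e -0.0033 o -0.0051 ring axis err [-0.66  0.28]
```

Request:
step_arm:
  rows:
    - [[0.3, 0.0125, -0.0055, -0.021, -0.001, -0.012, 0], [0.3, 0.0125, -0.0055, -0.021, 0, 0, 0], [0.3, 0, 0, 0, 0, 0, 0], [0.3, 0, 0, 0, 0, 0, 0]]

```text
time_s: 18.62
tool_pos: [0.5707, -0.0956, 0.3029]
tool_rot: [0.086, 0.238, 0.967, -0.02]
wrist_force: [-0.4, -0.2, -1.2]
finger_gap: 0.0423
```

```bash
python3 - <<'E'
from ins import *
p,ax=ins(np.array([0,0,.1734]),.05,np.radians(20))
E
python3 look.py 18 240,140,100,75 0
```

```text
dpos [ 0.0075 -0.0034 -0.0138] drot [-0.0002  0.0022  0.0016] j [ 0.27  0.64 -0.26  1.89  0.47  0.51  0.76] F [-0.4 -0.2 -1.2] t 18.625 gap 0.0423
ring s 0.0660 e -0.0002 o 0.0001 ring axis err [ 0.11 -0.01]
18.675 [ 0.5708 -0.0954  0.3033] [ 0.0862  0.2373  0.9674 -0.0204] [ 0.27  0.64 -0.26  1.89  0.47  0.51  0.76] [ 0.8  1.  -1.8] 0.0424
```

View pics/scene18c.png

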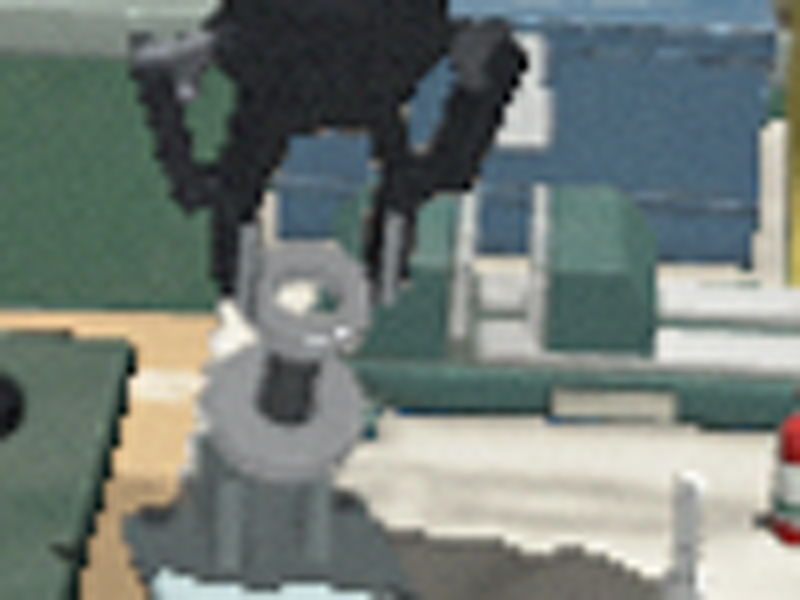

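Request:
step_arm:
  rows:
    - [[0.3, 0.002, -0.001, -0.0065, 0, 0, 0], [0.3, 0.003, -0.0016, -0.0058, 0, 0, 0], [0.3, 0.003, -0.0016, -0.0058, 0, 0, 0], [0.3, 0, 0, 0, 0, 0, 0]]

```text
time_s: 19.18
tool_pos: [0.579, -0.0993, 0.2841]
tool_rot: [0.086, 0.237, 0.967, -0.021]
wrist_force: [0.5, 0.2, -0.2]
finger_gap: 0.0428
```

```bash
python3 - <<'E'
from ins import *
p,ax=ins(np.array([0,0,.1734]),.03,np.radians(20))
E
python3 look.py 19 240,140,100,75 0
```

```text
dpos [ 0.0079 -0.0043 -0.0124] drot [0.0002 0.0025 0.0004] j [ 0.26  0.68 -0.24  1.88  0.49  0.48  0.75] F [ 0.5  0.2 -0.2] t 19.175 gap 0.0428
ring s 0.0451 e 0.0003 o -0.0013 ring axis err [ 0.14 -0.04]
19.225 [ 0.579  -0.0992  0.2845] [ 0.0861  0.2369  0.9675 -0.0205] [ 0.26  0.67 -0.24  1.88  0.49  0.48  0.75] [-0.3  0.5 -1.6] 0.0425
```

View pics/scene19c.png

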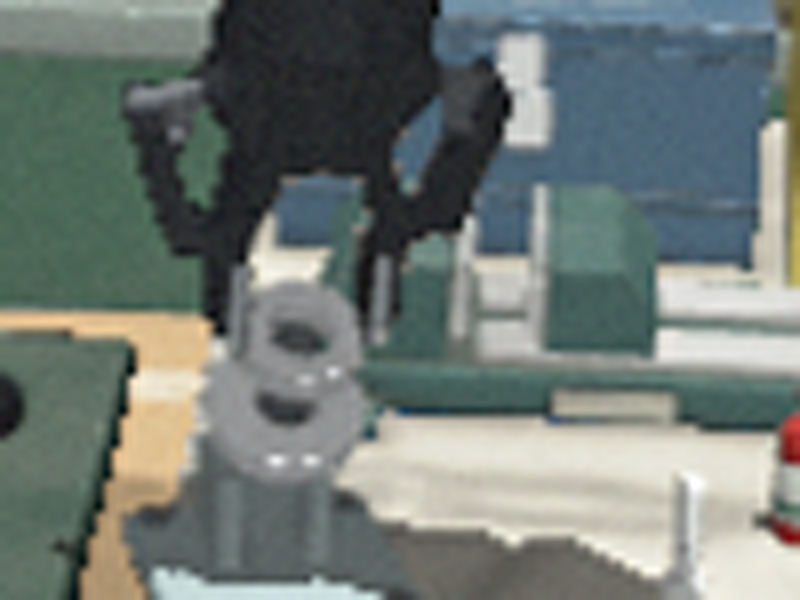

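No contact force; continue to s≈31 mm and release.

Request:
step_arm:
  rows:
    - [[0.3, 0.0035, -0.0018, -0.006, 0, 0, 0], [0.3, 0.003, -0.0016, -0.006, 0, 0, 0], [0.3, 0, 0, 0, 0, 0, 0], [0.5, 0, 0, 0, 0, 0, 0], [0.9, 0, 0, 0, 0, 0, 0], [0.9, 0, 0, 0, 0, 0, 0], [0.9, 0, 0, 0, 0, 0, 0]]

```text
time_s: 20.1
tool_pos: [0.5856, -0.1026, 0.2731]
tool_rot: [0.087, 0.237, 0.967, -0.02]
wrist_force: [-0.4, -0.3, 0.5]
finger_gap: 0.0772
```

```bash
python3 - <<'E'
from ins import *
p,ax=ins(np.array([0,0,.1734]),.12,np.radians(20))
E
python3 look.py 20 240,140,100,75 0
```

```text
dpos [-0.0386  0.0197  0.0766] drot [0.0003 0.0041 0.0002] j [ 0.26  0.7  -0.23  1.87  0.5   0.47  0.75] F [-0.4 -0.3  0.5] t 20.1 gap 0.0772
ring s 0.0318 e 0.0006 o -0.0002 ring axis err [ 0.22 -0.08]
20.15 [ 0.5856 -0.1026  0.273 ] [ 0.0866  0.2369  0.9674 -0.0204] [ 0.26  0.7  -0.23  1.87  0.5   0.47  0.75] [-0.2 -0.3  0.5] 0.0769
```

View pics/scene20c.png

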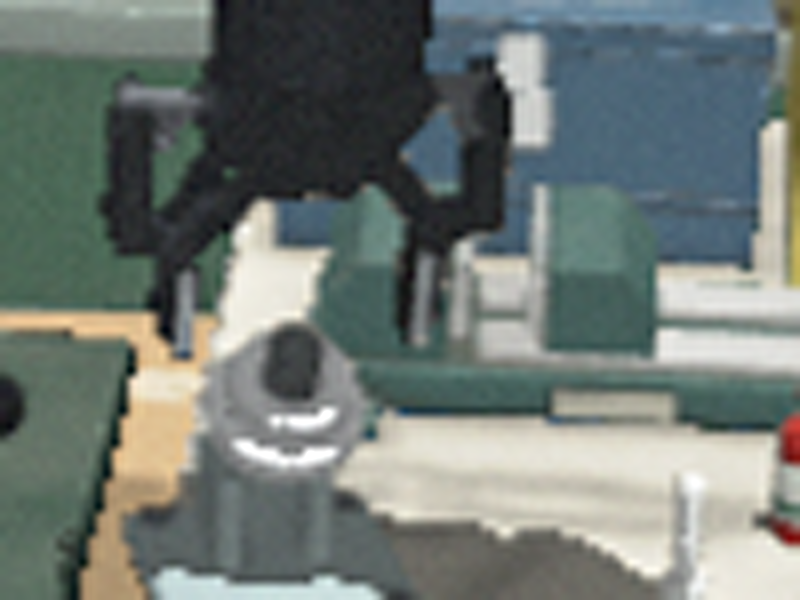

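```bash
python3 - <<'E'
from h import *
i=cv2.imread("pics/top0.png");hs=cv2.cvtColor(i,cv2.COLOR_BGR2HSV)
for n,f in(("top","pics/top0.png"),("scene","pics/scene0.png")):
    hs=cv2.cvtColor(cv2.imread(f),cv2.COLOR_BGR2HSV)
    m=((hs[...,0]<8)|(hs[...,0]>172))&(hs[...,1]>140)&(hs[...,2]>70)
    k,l,s,c=cv2.connectedComponentsWithStats(m.astype(np.uint8))
    for t in range(1,k):
        if s[t][4]>12 and 300<c[t][0]<370 and 180<c[t][1]<245: print(n,s[t],c[t])
# scene bottom of bottle: crop s0c (424,192)/4+(235,160)
print(onz("scene",[[424/4+234.5,190/4+159.5]],0))
print(onz("top",[[577/4.4+209.5,285/4.4+159.5]],.06))
E
```

```text
top [338 220   7   7  26] [340.15384615 223.84615385]
scene [338 191   8   8  48] [341.45833333 194.5625    ]
[[ 0.5371906  -0.31806594  0.        ]]
[[ 0.53750869 -0.31567903  0.06      ]]
```

Request:
step_arm:
  rows:
    - [[0.9, -0.013, 0.0065, 0.025, 0, 0, 0], [0.9, -0.013, 0.0065, 0.025, 0, 0, 0], [0.9, -0.013, 0.0065, 0.025, 0, 0, 0], [0.7, 0.005, -0.045, 0, 0.06, 0.116, 0], [0.7, 0.005, -0.045, 0, 0.06, 0.116, 0], [0.7, 0.005, -0.045, 0, 0.06, 0.116, 0], [0.62, 0.005, -0.045, 0, 0.06, 0.116, 0], [0.62, 0.005, -0.045, 0, 0, 0, 0], [0.62, 0.005, -0.045, 0, 0, 0, 0], [0.62, 0.005, -0.045, 0, 0, 0, 0], [0.62, 0.005, -0.04, 0, 0, 0, 0], [0.62, 0, 0, 0, 0, 0, 0]]

```text
time_s: 21.65
tool_pos: [0.5851, -0.4421, 0.3467]
tool_rot: [-0.167, 0.237, 0.956, 0.04]
wrist_force: [0.3, -0.1, 0.2]
finger_gap: 0.0534
```

```bash
python3 - <<'E'
from go import *
R=down(np.radians(20)); r=np.array([.4747,-.3807,.007]);z=R.apply([0,0,1])
delta(r-z*.27,R)
E
python3 look.py 21 240,80,200,150 220,150,200,150
```

```text
dpos [-0.0285  0.0188 -0.0859] drot [0.0051 0.0029 0.0061] j [ 0.76  0.94 -0.38  1.08  0.3   1.52  1.49] F [ 0.3 -0.1  0.2] t 21.65 gap 0.0534
21.75 [ 0.5865 -0.4378  0.3473] [-0.1668  0.2345  0.9568  0.0414] [ 0.75  0.94 -0.38  1.08  0.3   1.52  1.49] [-0.1  0.  -0.8] 0.0529
```

View pics/scene21c.png

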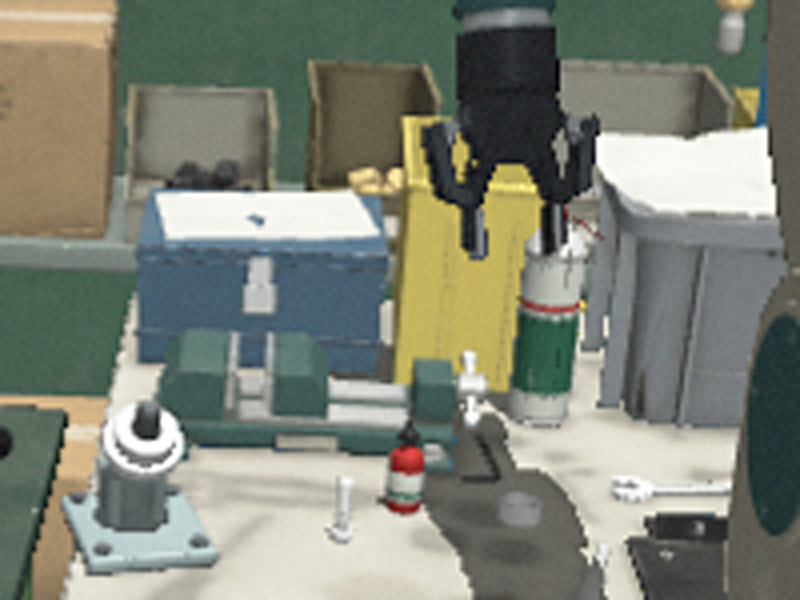

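View pics/top21c.png

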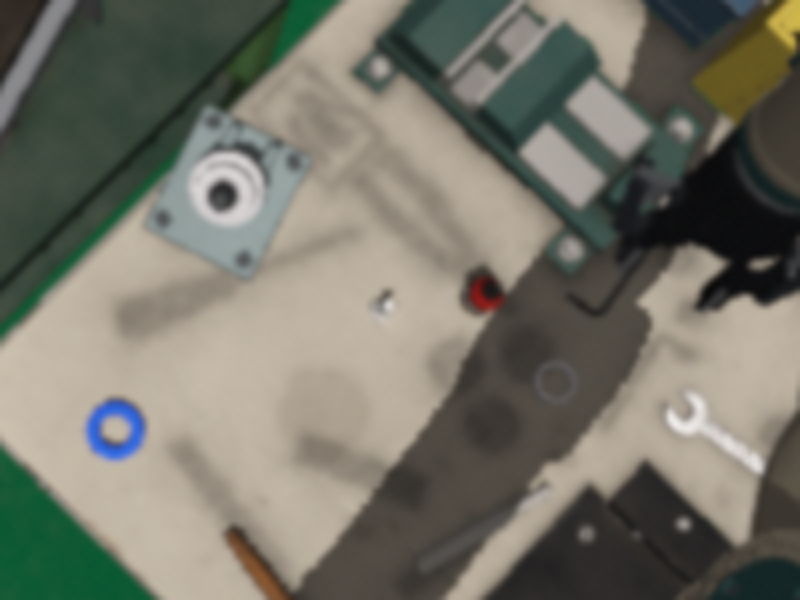

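```bash
python3 - <<'E'
from m import *
g=cv2.cvtColor(cv2.imread("pics/top21.png"),cv2.COLOR_BGR2GRAY);print(g[245,348:372])
for t in (100,105,110): blob("top","pics/top21.png",(350,236,369,254),t,.014)
for t in (185,190,195): blob("top","pics/top0.png",(350,236,369,254),t,.014)
g=cv2.cvtColor(cv2.imread("pics/scene21.png"),cv2.COLOR_BGR2GRAY);print(g[204:212,360:380])
E
```

```text
[67 65 64 64 64 72 86 81 75 76 76 76 75 73 78 86 83 78 78 77 77 76 75 76]Traceback (most recent call last):
  File "<stdin>", line 3, in <module>
  File "m.py", line 7, in blob
    c=max(cv2.findContours(m.astype(np.uint8),cv2.RETR_EXTERNAL,cv2.CHAIN_APPROX_NONE)[0],key=cv2.contourArea)
ValueError: max() iterable argument is empty
```

```bash
python3 - <<'E'
from m import *
for t in (80,81,82): blob("top","pics/top21.png",(350,236,369,254),t,.014)
for t in (176,180): blob("top","pics/top0.png",(350,236,369,254),t,.014)
g=cv2.cvtColor(cv2.imread("pics/scene0.png"),cv2.COLOR_BGR2GRAY)
E
```

```text
top (350, 236, 369, 254) 80 px [358.98 245.27] [10.05 10.34] 5 world mm [ 475.6 -380.8] D [31.4 32.7]
top (350, 236, 369, 254) 81 px [358.93 245.24] [ 9.81 10.11] 178 world mm [ 475.6 -380.6] D [30.8 31.8]
top (350, 236, 369, 254) 82 px [358.89 245.22] [9.6  9.95] 173 world mm [ 475.7 -380.5] D [30.3 31.2]
top (350, 236, 369, 254) 176 px [359.03 245.58] [9.7  9.82] 122 world mm [ 474.6 -380.9] D [30.2 31.1]
top (350, 236, 369, 254) 180 px [358.91 245.48] [9.39 9.51] 153 world mm [ 474.9 -380.5] D [29.3 30.1]
```

Request:
step_arm:
  rows:
    - [[0.6, -0.013, 0.0064, -0.038, 0, 0, 0], [0.6, -0.013, 0.0064, -0.038, 0, 0, 0], [0.6, -0.013, 0.0064, -0.038, 0, 0, 0], [0.6, -0.0075, 0.004, -0.023, 0, 0, 0], [0.6, -0.006, 0.003, -0.019, 0, 0, 0], [0.6, 0, 0, 0, 0, 0, 0]]

```text
time_s: 22.5
tool_pos: [0.5336, -0.41, 0.1909]
tool_rot: [-0.168, 0.233, 0.957, 0.042]
wrist_force: [0.5, 0.0, 0.2]
finger_gap: 0.0513
```

```bash
python3 - <<'E'
from go import *
R=down(np.radians(20)); r=np.array([.475,-.3807,.007]);z=R.apply([0,0,1])
delta(r-z*.175,R)
E
python3 look.py 22 310,150,100,75 300,180,100,75
```

```text
dpos [-0.0055  0.0016 -0.0194] drot [-0.0006  0.0012 -0.0014] j [ 0.78  1.03 -0.36  1.38  0.36  1.15  1.42] F [0.5 0.  0.2] t 22.5 gap 0.0513
22.6 [ 0.5348 -0.4111  0.1928] [-0.166   0.2339  0.9571  0.0408] [ 0.79  1.03 -0.36  1.38  0.36  1.15  1.42] [ 0.2  0.9 -0.6] 0.0512
```

View pics/scene22c.png

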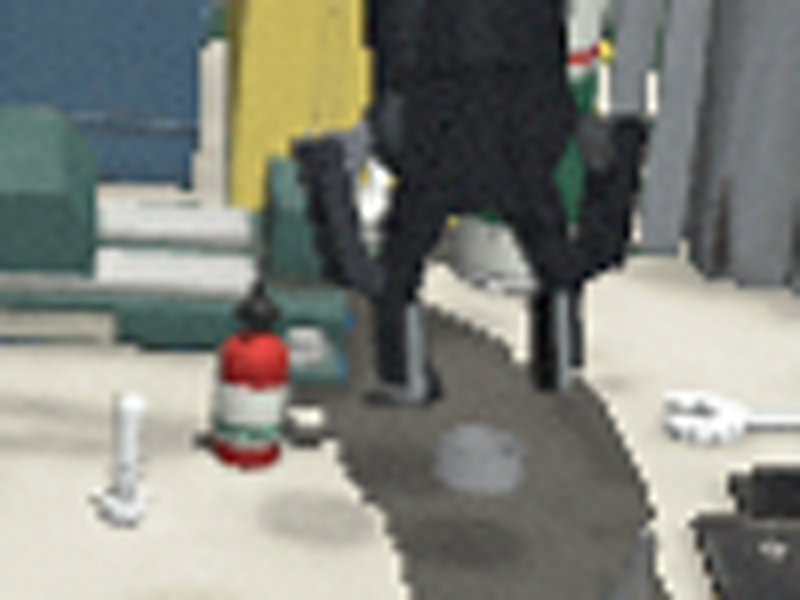

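View pics/top22c.png

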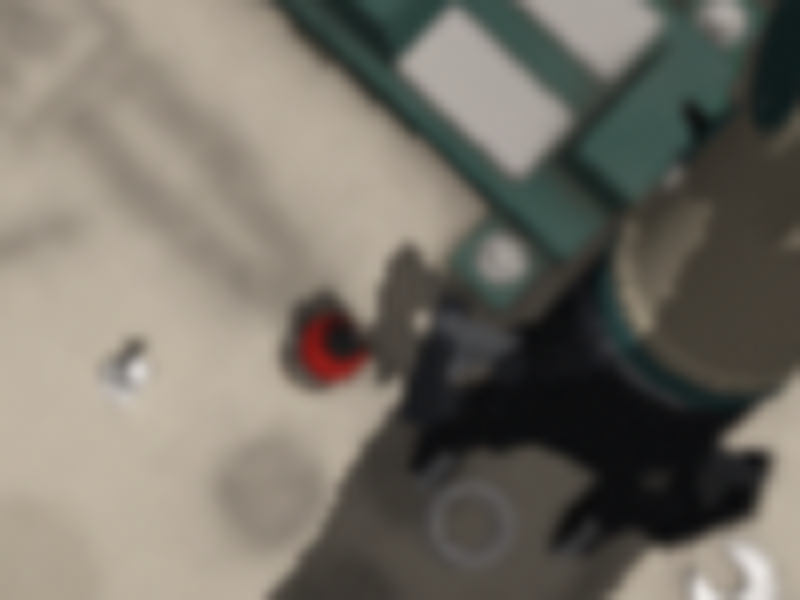

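Request:
step_arm:
  rows:
    - [[0.58, -0.0035, 0.0012, -0.01, 0, 0, 0], [0.58, -0.0025, 0.0008, -0.007, 0, 0, 0], [0.58, -0.0005, 0, -0.003, 0, 0, 0], [0.58, 0, 0, 0, 0, 0, 0]]

```text
time_s: 23.1
tool_pos: [0.5274, -0.4099, 0.1715]
tool_rot: [-0.167, 0.235, 0.957, 0.041]
wrist_force: [0.3, 0.3, -0.2]
finger_gap: 0.0496
```

```bash
python3 - <<'E'
from go import *
R=down(np.radians(20)); r=np.array([.475,-.3807,.007]);z=R.apply([0,0,1])
delta(r-z*.175,R)
E
python3 look.py 23 310,150,100,75 0
```

```text
dpos [ 0.0007  0.0016 -0.    ] drot [0.0019 0.0035 0.0007] j [ 0.79  1.05 -0.35  1.4   0.37  1.11  1.41] F [ 0.3  0.3 -0.2] t 23.1 gap 0.0496
23.15 [ 0.5276 -0.41    0.1718] [-0.1665  0.2345  0.9569  0.0408] [ 0.79  1.05 -0.35  1.4   0.37  1.11  1.41] [ 0.3  0.  -0. ] 0.0497
```

View pics/scene23c.png

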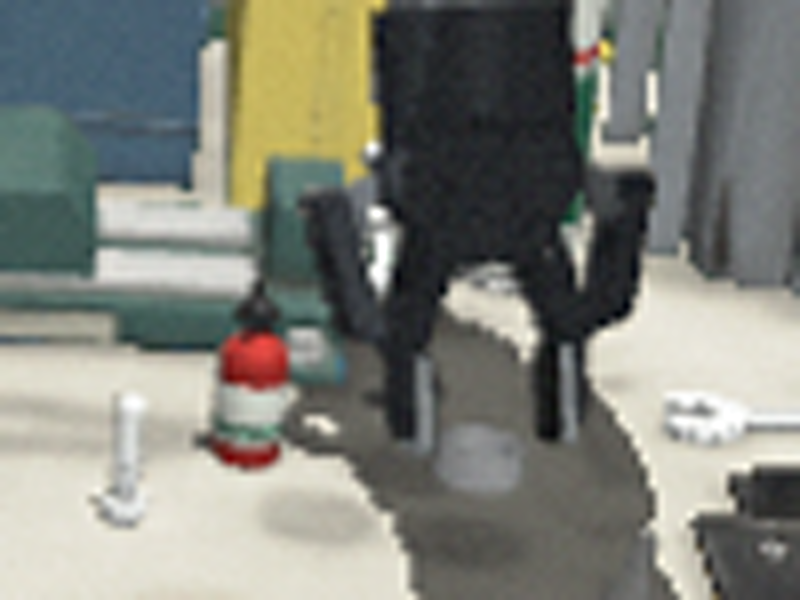

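Request:
step_arm:
  rows:
    - [[0.55, 0.0005, 0.0018, 0, 0.002, 0.003, 0], [0.45, 0, 0, 0, 0, 0, 0], [0.3, 0, 0, 0, 0, 0, 0], [0.2, 0, 0, 0, 0, 0, 0], [0.2, 0, 0, 0, 0, 0, 0], [0.2, 0, 0, 0, 0, 0, 0]]

```text
time_s: 23.9
tool_pos: [0.5284, -0.4081, 0.1725]
tool_rot: [-0.168, 0.234, 0.957, 0.041]
wrist_force: [0.3, 0.1, 5.3]
finger_gap: 0.0295
```

```bash
python3 - <<'E'
from go import *
R=down(np.radians(20)); r=np.array([.475,-.3807,.007]);z=R.apply([0,0,1])
delta(r-z*.175,R)
E
python3 look.py 24 310,150,100,75 0
```

```text
dpos [-0.0003 -0.0003 -0.001 ] drot [0.0004 0.0018 0.0007] j [ 0.79  1.05 -0.35  1.4   0.37  1.12  1.41] F [0.3 0.1 5.3] t 23.9 gap 0.0295
23.95 [ 0.5285 -0.4081  0.1725] [-0.1677  0.2344  0.9567  0.0413] [ 0.79  1.05 -0.35  1.4   0.37  1.12  1.41] [1.7 0.7 5.5] 0.0294
```

View pics/scene24c.png

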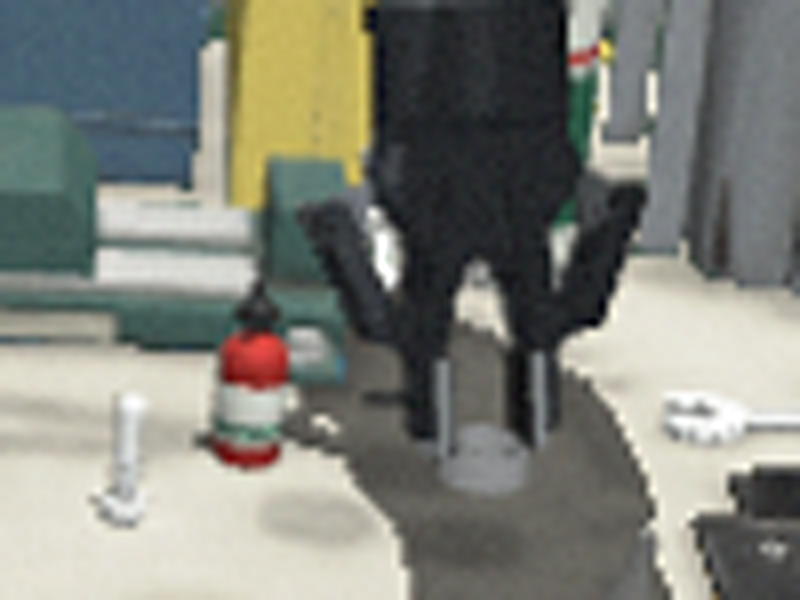

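Request:
step_arm:
  rows:
    - [[0.2, 0, 0, 0.02, 0, 0, 0], [0.2, 0, 0, 0.04, 0, 0, 0], [0.2, 0, 0, 0.05, 0, 0, 0], [0.2, 0, 0, 0.05, 0, 0, 0], [0.2, 0, 0, 0.02, 0, 0, 0], [0.2, 0, 0, 0, 0, 0, 0]]

```text
time_s: 24.7
tool_pos: [0.5281, -0.4083, 0.3532]
tool_rot: [-0.167, 0.235, 0.957, 0.041]
wrist_force: [-0.6, 0.2, -1.6]
finger_gap: 0.0295
```

```bash
python3 - <<'E'
from ins import *
v=vgr([.5285,-.4081,.1725],[-.1677,.2344,.9567,.0413],[.475,-.3807,.007]);print(v)
v=np.array([v[0],0,v[2]])
p,ax=ins(v,.12,np.radians(20));print((proj("scene",[p])-[309.5,79.5])*8)
E
python3 look.py 25 310,80,100,75 0
```

```text
[ 0.00021427 -0.00050607  0.17607657]
dpos [ 0.0187  0.3255 -0.0009] drot [-0.2398 -0.4614  0.0009] j [ 0.8   0.83 -0.4   1.32  0.29  1.4   1.46] F [-0.6  0.2 -1.6] t 24.7 gap 0.0295
ring s 0.1058 e -0.2974 o 0.0420 ring axis err [-28.47   0.03]
[[533.72740759 568.00912513]]
24.75 [ 0.5277 -0.4081  0.3513] [-0.1685  0.2344  0.9565  0.0412] [ 0.8   0.83 -0.4   1.32  0.29  1.4   1.46] [-0.4  0.6 -0.9] 0.0293
```

View pics/scene25c.png

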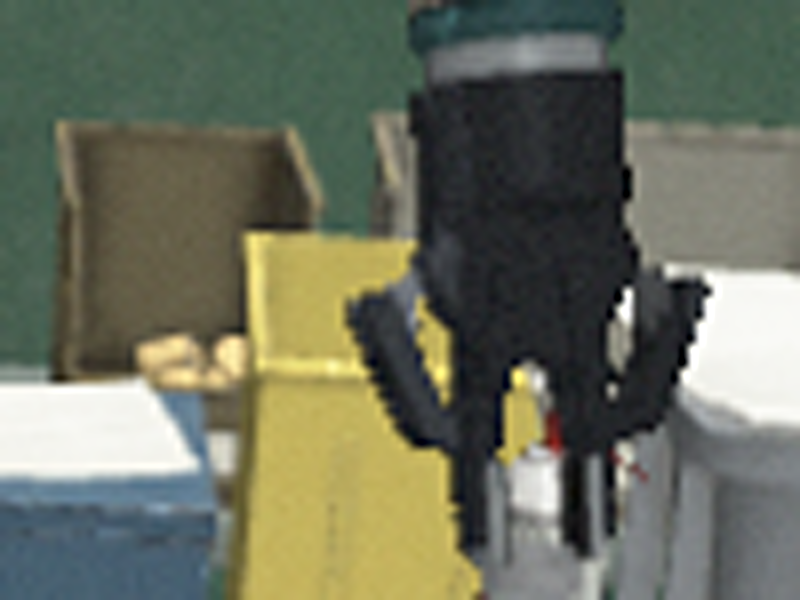

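Request:
step_arm:
  rows:
    - [[0.2, 0.0023, 0.0405, 0.003, 0, 0, 0], [0.2, 0.0023, 0.0405, 0, -0.048, -0.092, 0], [0.2, 0.0023, 0.0405, 0, -0.048, -0.092, 0], [0.2, 0.0023, 0.0405, 0, -0.048, -0.092, 0], [0.2, 0.0023, 0.0405, 0, -0.048, -0.092, 0], [0.2, 0.0023, 0.0405, 0, -0.048, -0.092, 0], [0.2, 0.0023, 0.0405, 0, 0, 0, 0], [0.2, 0.0023, 0.0405, 0, 0, 0, 0], [0.2, 0, 0, 0, 0, 0, 0], [0.2, 0, 0, 0, 0, 0, 0]]

```text
time_s: 26.0
tool_pos: [0.5458, -0.0846, 0.3531]
tool_rot: [0.081, 0.237, 0.968, -0.021]
wrist_force: [0.6, 0.1, -0.5]
finger_gap: 0.0298
```

```bash
python3 - <<'E'
from ins import *
p,ax=ins(np.array([0.0002,0,.1761]),.07,np.radians(20))
E
```

```text
dpos [ 0.0232 -0.0097 -0.0441] drot [-0.0016 -0.0071  0.0007] j [ 0.3   0.54 -0.33  1.92  0.43  0.6   0.78] F [ 0.6  0.1 -0.5] t 26.0 gap 0.0298
ring s 0.1211 e -0.0025 o -0.0009 ring axis err [-0.41  0.11]
```

Request:
step_arm:
  rows:
    - [[0.2, 0.0112, -0.0046, -0.022, -0.001, -0.007, 0], [0.2, 0.0112, -0.0046, -0.022, 0, 0, 0], [0.2, 0, 0, 0, 0, 0, 0], [0.2, 0, 0, 0, 0, 0, 0]]

```text
time_s: 26.5
tool_pos: [0.5684, -0.094, 0.3108]
tool_rot: [0.086, 0.238, 0.967, -0.02]
wrist_force: [0.8, -0.5, 0.7]
finger_gap: 0.0293
```

```bash
python3 - <<'E'
from ins import *
p,ax=ins(np.array([0.0002,0,.1761]),.05,np.radians(20))
tip=O+.05*a
print("scene ring,tip",(proj("scene",[p,tip])-[239.5,139.5])*8)
E
python3 look.py 26 240,140,100,75 0
```

```text
dpos [ 0.0095 -0.0049 -0.019 ] drot [-0.0008  0.0027  0.0018] j [ 0.28  0.63 -0.28  1.9   0.48  0.52  0.75] F [ 0.8 -0.5  0.7] t 26.5 gap 0.0293
ring s 0.0717 e 0.0003 o 0.0006 ring axis err [ 0.11 -0.04]
scene ring,tip [[306.5276601  288.43121093]
 [298.89528805 327.53057913]]
26.55 [ 0.5686 -0.0938  0.3112] [ 0.0864  0.2375  0.9673 -0.0199] [ 0.28  0.62 -0.28  1.9   0.48  0.52  0.75] [-0.4  0.2 -0.3] 0.0295
```

View pics/scene26c.png

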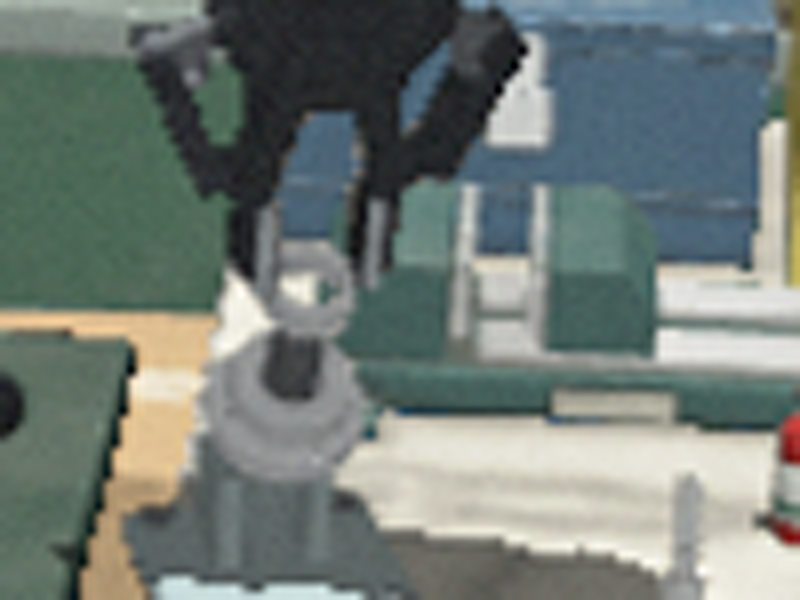

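Request:
step_arm:
  rows:
    - [[0.2, 0.003, -0.0016, -0.0095, 0, 0.002, 0.002], [0.2, 0.004, -0.002, -0.0078, 0, 0, 0], [0.2, 0.0025, -0.0013, -0.005, 0, 0, 0], [0.2, 0.0015, -0.0008, -0.003, 0, 0, 0], [0.2, 0, 0, 0, 0, 0, 0]]

```text
time_s: 27.18
tool_pos: [0.5799, -0.099, 0.2852]
tool_rot: [0.085, 0.236, 0.968, -0.02]
wrist_force: [0.5, 0.7, -0.9]
finger_gap: 0.0294
```

```bash
python3 - <<'E'
from ins import *
p,ax=ins(np.array([0.0002,0,.1761]),.04,np.radians(20))
E
python3 look.py 27 240,140,100,75 0
```

```text
dpos [ 0.0024 -0.0022 -0.0021] drot [-0.0009  0.0012 -0.0014] j [ 0.27  0.68 -0.26  1.88  0.5   0.49  0.74] F [ 0.5  0.7 -0.9] t 27.175 gap 0.0294
ring s 0.0434 e 0.0011 o -0.0016 ring axis err [ 0.04 -0.11]
27.225 [ 0.5798 -0.099   0.2854] [ 0.0852  0.2361  0.9678 -0.0201] [ 0.27  0.68 -0.26  1.88  0.5   0.49  0.74] [0.  0.6 0.2] 0.0299
```

View pics/scene27c.png

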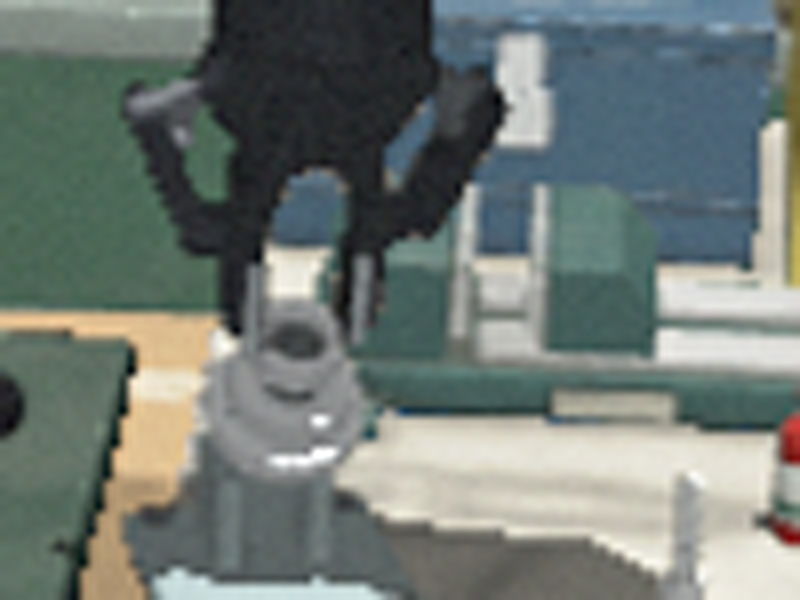

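Request:
step_arm:
  rows:
    - [[0.2, 0.0015, -0.0017, -0.003, 0, 0, 0], [0.2, 0, 0, 0, 0, 0, 0], [0.35, 0, 0, 0, 0, 0, 0], [0.6, 0, 0, 0, 0, 0, 0], [0.85, 0, 0, 0, 0, 0, 0], [0.85, 0, 0, 0, 0, 0, 0]]

```text
time_s: 27.98
tool_pos: [0.5814, -0.1007, 0.2826]
tool_rot: [0.085, 0.236, 0.968, -0.02]
wrist_force: [-0.9, -0.1, 0.2]
finger_gap: 0.0725
```

```bash
python3 look.py 28 240,140,100,75 0
```

```text
28.025 [ 0.5814 -0.1007  0.2826] [ 0.0854  0.2361  0.9678 -0.0201] [ 0.27  0.68 -0.26  1.88  0.5   0.49  0.74] [-0.8 -0.3 -0.4] 0.0725
```

View pics/scene28c.png

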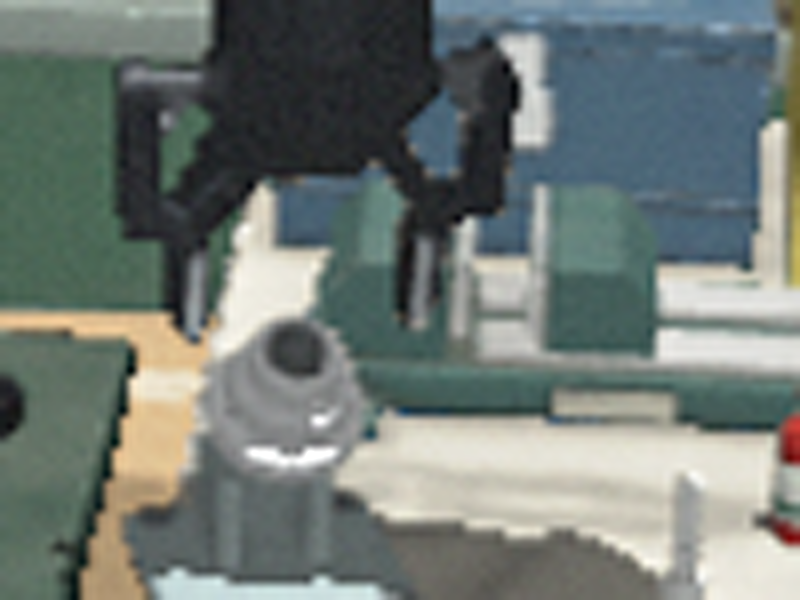

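Request:
step_arm:
  rows:
    - [[0.85, -0.013, 0.0065, 0.025, 0, 0, 0], [0.85, -0.013, 0.0065, 0.025, 0, 0, 0], [0.85, -0.013, 0.0065, 0.025, 0, 0, 0], [0.85, -0.03, -0.03, 0.02, 0, 0, 0], [0.85, -0.02, -0.05, 0.02, 0, 0, 0], [0.85, -0.02, -0.05, 0, 0, 0, 0], [0.85, -0.02, -0.05, 0, 0, 0, 0], [0.85, 0, 0, 0, 0, 0, 0]]

```text
time_s: 29.02
tool_pos: [0.4497, -0.2662, 0.3972]
tool_rot: [0.085, 0.241, 0.967, -0.022]
wrist_force: [0.3, -0.0, 0.1]
finger_gap: 0.0724
```

```bash
python3 look.py 29 240,160,80,60 240,160,120,90; python3 - <<'E'
from ins import *
S=lambda P:((proj("scene",P)-[239.5,159.5])*10).round(0).tolist()
print("tip, top centre of stack if home s=42, s=28, s=14:",S([O+a*s for s in(.05,.042,.028,.014)]))
# lowest (camera side) rim edge points of each ring's top and bottom faces, expected when home
C=ray("scene",[[0,0]])[0]
for R,s0 in((.029,0),(.023,.014),(.017,.028)):
    for s in(s0,s0+.014):
        pts=[O+a*s+R*(np.cos(t)*e+np.sin(t)*np.cross(e,a)) for t in np.linspace(0,6.28,60)]
        q=np.array(S(pts));print(R,s,"x",q[:,0].min(),q[:,0].max(),"y",q[:,1].min(),q[:,1].max())
E
```

```text
29.125 [ 0.452  -0.2616  0.3975] [ 0.0854  0.237   0.9675 -0.0199] [ 0.78  0.44 -0.43  1.95  0.33  0.63  1.24] [0.4 0.3 0.3] 0.0726
tip, top centre of stack if home s=42, s=28, s=14: [[374.0, 209.0], [370.0, 227.0], [363.0, 256.0], [356.0, 285.0]]
0.029 0 x 251.0 448.0 y 235.0 395.0
0.029 0.014 x 257.0 455.0 y 206.0 367.0
0.023 0.014 x 277.0 435.0 y 222.0 350.0
0.023 0.028 x 283.0 442.0 y 193.0 321.0
0.017 0.028 x 304.0 421.0 y 209.0 304.0
0.017 0.042 x 310.0 429.0 y 180.0 274.0
```

View pics/scene29c.png

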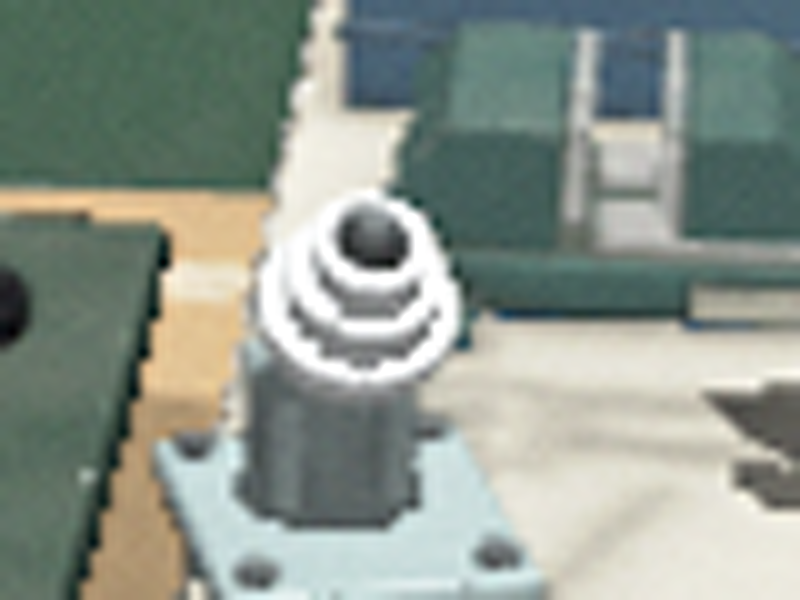

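View pics/top29c.png

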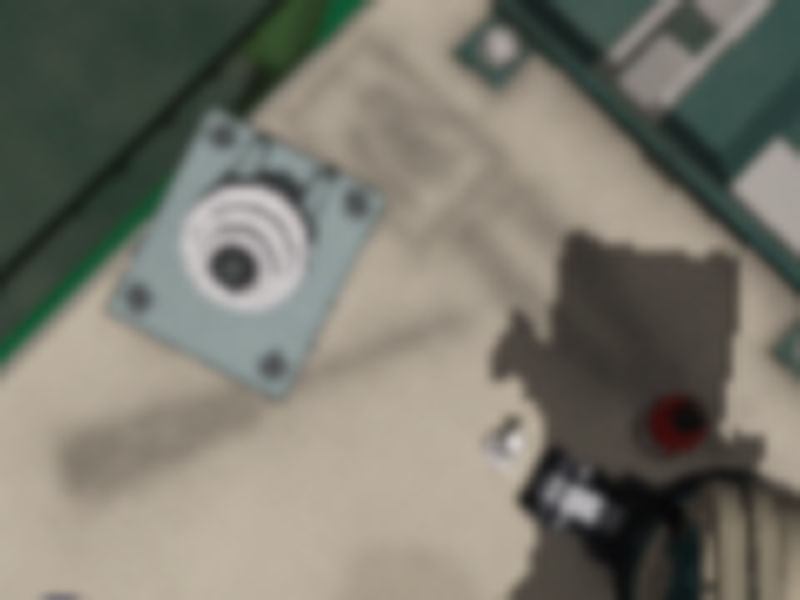

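```bash
python3 -c "
from cell import env
print(env.finish_job(), env.read_state()['time_s'])"
```

```text
the job is handed in; nothing more can be done
the job is handed in; nothing more can be done
```

All three spacer rings are on the arbor in order: large against the flange, then middle, then small on top. I handed the job in at about 29 s of the 72 s allowed.

- **One regrasp:** My first grip on the large ring, with the tool straight down, could not reach the 30° lean because a wrist joint ran out of range. I set the ring back on the bench and gripped it again with the tool pitched 20°. I gripped the other two rings the same way. Each ring was let go once it was well onto the pin and slid down by its own weight.
- **Stack check:** In the last side picture, the steps between the three top faces match a stack that is fully home: 47 and 47 enlarged pixels measured, against 46 and 47 expected.
- **Disagreement:** The whole stack sits about 1.4 camera pixels lower in that picture than I predicted. I put this down to the rings resting on the low side of their 2 mm play plus calibration error, but I did not check it separately. The joint between the large ring and the flange was hidden from view.
- **Bystanders and forces:** The red bottle was still standing, and the blue and brown rings were left alone. Wrist force was under 10 N in every reading I took. The arm ended clear of everything with the gripper open.

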